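# Refit the washed burner rings and caps of a gas stove

### The arm

A 6-joint arm with a two-finger parallel gripper is mounted at the origin on the work surface. World frame = base frame: x ahead of the robot, y to its left, z up, the work surface at z = 0. Lengths are in m, angles in rad, forces in N, time in s.
With the tool pointing down it reaches from about 0.275 to 0.775 m from the base axis. Payload 14.6 kg.
Tool frame: the origin (TCP) lies on the centre line of the jaws, within the pads' length; the fingertips stand 25 mm ahead of it and the grasp point (between the pads) lies 6 mm ahead of it; z points along the fingers, y is the direction in which the jaws open and shut (so a half turn about z gives the same grasp; the last joint's range is limited). The gripper opens to 85 mm and grips with 20 to 120 N. Pads are 22 mm wide; open, the fingers measure 114 mm over their backs; the gripper's body (76 mm by 85 mm) begins 54 mm behind the grasp point. The pads swing forward as they close: fully open they stand 13 mm farther back than shut.
Start: joints at [-1.357, 0.263, -0.048, 1.259, 0, 1.415], TCP at [0.189, -0.49, 0.256] pointing down, gripper open.
Joint ranges: [-2.65, 2.65], [-0.89, 1.7], [-1.18, 1.37], [-2.13, 2.11], [-1.35, 1.29], [-3.14, 3.14]. Speed limits (rad/s): [1.89, 1.89, 2.57, 2.79, 3.14, 3.14].

### API

Orientations are given as a unit quaternion [w, x, y, z].
In Python, from plant import ctrl gives the robot as it stands.
- The arm moves only by the tool apply_moves, never from a script. Its argument "deltas" is a list of rows, each an object of numbers: "x", "y", "z": the shift along the tool's x, y, z in m; "rx", "ry", "rz": the turn, a rotation vector about the tool's x, y, z in rad. A call has 1 to 5 rows; each row is the pose to reach, as a shift and turn from the pose commanded when the call began, along the tool's axes at that moment; what a row does not reach only later rows make up. A row lasts 1/12 s, in which the tool goes at most 41.7 mm and 7.16 degrees, less where a joint would pass 70% of its speed; a pose out of reach is approached as far as the arm can. A call with a gripper value outside its range is refused whole. "claw" is the opening, from 0 (shut) to 1 (fully open), set as the call begins (left out, the last holds). The fingers move at their own pace and stop on an object; "newtons" is the grip in N (left out, the last holds). Time passes only in rows, so rows that repeat a pose let the fingers close. It gives the time, the measured TCP pose, the force and the opening at its end, in the units of the state.
- ctrl.get_obs(): the state, without advancing time (a new reading comes with each control period).
- ctrl.capture(name): name is "side" or "top"; returns a dict with "img" (420x560x3 uint8, red, green, blue), "range_z" (420x560 float32, m along the optical axis (not along the pixel's ray), 0 where there is no reading), "mtx" (3x3 intrinsics, pixels), "rvec" (rotation vector, rad) and "tvec" (3), from world to camera coordinates, as OpenCV has them. Camera axes: x right, y down, z forward; pixel columns grow to the right and rows downward; lengths in m; the calibration is good to about 2 mm. A picture is of the moment at which its call begins.
- ctrl.close_job(): hands the job in, once; it reports no verdict.
The state is a dict: "time": time; "qpos": joint angles; "qd": joint speeds; "effort": joint torques, N m; "position": TCP position; "tcp_rot": TCP orientation; "contact_force": force on the tool from outside, world axes, zero at the start; "wrist_torque": the same for the moment, N m; "grip_width": finger opening in m.
Only numpy, scipy, OpenCV 4.12 (cv2) and the standard library are available. Lean on these libraries where they do the work, as an engineer would, in place of code of your own. Each camera call takes 0.05 s, during which the arm holds its last target.

### The job

The burner parts of the three-burner gas stove have been washed and stacked on the round cork mat. Take the stack apart and put the two open burners back together: each silver flame ring goes down into the burner cup it fits, sitting level on the rim, and the black cap of that size lies flat and centred on top of it - the small ring and cap on the small cup, the large ring and cap on the large cup.

Things in the scene. Friction and masses are not known exactly. Their poses are not given: they have to be found in the camera images.
- ring_small: small flame ring: silver disc 34 mm across, dark gas slots round its side. Origin: centre of its underside, z up. A tapered foot from 0 to 10 mm (16 mm wide below, 26 mm above), then the straight round body, 34 mm, from 10 to 24 mm: grip this. Round recess 24 mm wide, 6 mm deep, in its top for a cap's boss. At the start on top of the stack
- cap_small: small burner cap: flat black disc 44 mm across. Origin: centre of its underside, z up. A tapered boss from 0 to 4 mm (12 mm wide below, 18 mm above), then the straight-edged disc from 4 to 12 mm: grip this edge. On its ring its origin is 20 mm above the ring's and it overhangs by 5 mm all round. At the start second from the top, on the large ring
- ring_large: large flame ring: silver disc 56 mm across, dark gas slots round its side. Origin: centre of its underside, z up. A tapered foot from 0 to 10 mm (34 mm wide below, 42 mm above), then the straight round body, 56 mm, from 10 to 24 mm: grip this. Round recess 38 mm wide, 6 mm deep, in its top for a cap's boss. At the start third from the top of the stack
- cap_large: large burner cap: flat black disc 66 mm across. Origin: centre of its underside, z up. A tapered boss from 0 to 4 mm (26 mm wide below, 32 mm above), then the straight-edged disc from 4 to 12 mm: grip this edge. On its ring its origin is 20 mm above the ring's and it overhangs by 5 mm all round. At the start at the bottom, boss on the mat
- cup_small: small open burner cup, fixed on the stove: dark grey collar 48 mm across, hole 30 mm across, brass jet in it. Origin: its centre, on the stove's top, z up. Rim at 14 mm, hole's floor at 2 mm. The small ring's foot goes into the hole, its body rests on the rim, its origin then 4 mm above this one. It takes any of the three burner places
- cup_large: large open burner cup, fixed on the stove: dark grey collar 72 mm across, hole 48 mm across, brass jet in it. Origin: its centre, on the stove's top, z up. Rim at 14 mm, hole's floor at 2 mm. The large ring's foot goes into the hole, its body rests on the rim, its origin then 4 mm above this one. It takes any of the three burner places
- burner_done: the third, biggest burner, complete, needs nothing: black cap 96 mm across under a black iron pan support whose four fingers reach 85 mm from the centre and stand 44 mm above the stove top. Fixed; origin at its centre, on the stove's top. It takes one of the three burner places, 210 to 230 mm from the others
- stove: the stove: white body, steel top 70 mm above the counter, 440 mm deep (x from -235 to +205 mm), 450 mm wide (y); three black tap knobs 25 mm high along its front, at x = -200 mm. Fixed; origin on the counter under it, x away from the robot, z up. A loose matchbox 15 mm high lies on top between the two front burner places
- mat: round cork mat, 120 mm across, 6 mm thick, on the counter to the left or the right of the stove; the stack stands at its centre. Fixed; origin at the centre of its underside. A white food tub 66 mm high stands on the stove's other side
There are look-alikes about, which are no part of the job. Leave any purple look-alike of the cap_large alone.

How it is judged:
At the end, for the whole second after the job is handed in: Each flame ring is seated in its cup (centre within 7 mm, down on the rim within 3.5 mm, level within 4 degrees) and each cap lies on its ring (centre within 7 mm, resting height within 3 mm, level within 4 degrees), all released and at rest (horizontal distance between ring_small and cup_small below 0.007 m and z of ring_small in the frame of cup_small below 0.0075 m and angle between each of ring_small, cap_small, ring_large, cap_large's own z axis and vertical below 0.07 rad and horizontal distance between cap_small and ring_small below 0.007 m and z of cap_small in the frame of ring_small between 0.017 and 0.0235 m and horizontal distance between ring_large and cup_large below 0.007 m and z of ring_large in the frame of cup_large below 0.0075 m and horizontal distance between cap_large and ring_large below 0.007 m and z of cap_large in the frame of ring_large between 0.017 and 0.0235 m and linear speed of each of ring_small, cap_small, ring_large, cap_large below 0.03 m/s); the robot touches nothing.
It also fails if it takes over 115 s, if anything falls off the work surface, if the arm or the gripper's body presses on something with over 40 N, if the wrist force passes 120 N, or if a joint passes its speed limit or range.

## Working session

There is one attempt and no reset: what is moved stays moved. The work goes in short steps, Python scripts to look and compute and a tool call to move; the robot and the scene stay as the last step left them, time stands still between calls to the robot, and variables do not carry over. Pictures are saved under pics/ and viewed, and the job is handed in when it is done.

Besides the shell and the picture viewer there is one more tool, called by a JSON object that holds its "fn" and its "kwargs", one argument or row to a line. apply_moves: Moves the arm, as the interface text tells. Its arguments: {"type":"object","properties":{"deltas":{"type":"array","items":{"type":"object","properties":{"x":{"type":"number"},"y":{"type":"number"},"z":{"type":"number"},"rx":{"type":"number"},"ry":{"type":"number"},"rz":{"type":"number"}}}},"claw":{"type":"number"},"newtons":{"type":"number"}},"required":["deltas"]}

```bash
mkdir -p pics; ls
cat > h.py <<'E'
import numpy as np, cv2
from plant import ctrl
def cap(n,name):
    d=ctrl.capture(n); cv2.imwrite(f'pics/{name}.png',d['img'][:,:,::-1]); np.savez(f'pics/{name}.npz',**d); return d
def load(name): return dict(np.load(f'pics/{name}.npz'))
def pts(d):
    z=d['range_z'].astype(float); K=d['mtx']; R=cv2.Rodrigues(d['rvec'])[0]; t=np.ravel(d['tvec'])
    v,u=np.mgrid[:z.shape[0],:z.shape[1]]
    c=np.stack([(u-K[0,2])*z/K[0,0],(v-K[1,2])*z/K[1,1],z],-1)
    w=(c-t)@R; w[z==0]=np.nan; return w
def ray(d,u,v,h):
    K=d['mtx']; R=cv2.Rodrigues(d['rvec'])[0]; t=np.ravel(d['tvec'])
    o=-R.T@t; r=R.T@np.linalg.inv(K)@np.array([u,v,1.]); return o+r*(h-o[2])/r[2]
E
python3 - <<'E'
from h import *
for n in('top','side'):
    d=cap(n,n+'0'); print(n,d['mtx'].round(1).tolist(),(-cv2.Rodrigues(d['rvec'])[0].T@np.ravel(d['tvec'])).round(3))
o=ctrl.get_obs(); print(o)
E
```

```text
pics
top [[457.9, 0.0, 285.0], [0.0, 457.9, 205.7], [0.0, 0.0, 1.0]] [ 0.462 -0.024  1.355]
side [[537.4, 0.0, 285.6], [0.0, 537.4, 207.7], [0.0, 0.0, 1.0]] [-0.148  0.741  0.745]
{'time': 0.1, 'qpos': array([-1.35733466e+00,  2.63452818e-01, -4.88849776e-02,  1.25942621e+00,
       -3.63204251e-05,  1.41552772e+00]), 'qd': array([-0.00123989, -0.00195875,  0.00283246, -0.00125899,  0.0008416 ,
        0.00125431]), 'effort': array([ 3.45519402e-03, -6.38572884e+01,  3.85065222e+01,  9.98187927e-03,
       -1.81433535e-05, -1.40127321e-05]), 'position': array([ 0.18917582, -0.4894711 ,  0.25588051]), 'tcp_rot': array([-4.83105631e-04,  9.83052716e-01,  1.83322457e-01, -3.22285664e-05]), 'contact_force': array([ 0.40916425, -0.64684443,  1.0662608 ]), 'wrist_torque': array([-0.00912444,  0.01357487, -0.01875021]), 'grip_width': 0.08516161571754054}
```

View pics/top0.png

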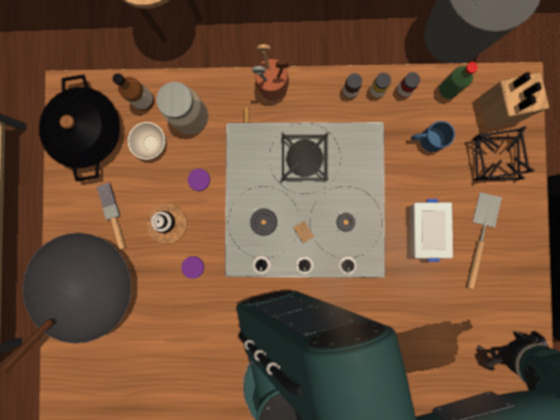

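View pics/side0.png

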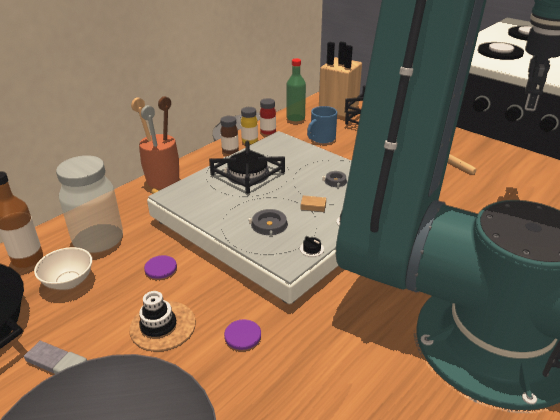

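Run:
```python
from h import *
d=load('top0'); w=pts(d)
for (u,v) in [(163,222),(264,222),(250,205),(346,222),(304,157),(163,240),(199,180),(193,267),(304,232),(264,265)]:
    print((u,v),w[v,u].round(4))
im=d['img']
def crop(x,y,r,n):
    c=im[y-r:y+r,x-r:x+r,::-1]; return cv2.resize(c,(390,390),interpolation=cv2.INTER_CUBIC)
s=load('side0')['img']
def crop2(x,y,r): return cv2.resize(s[y-r:y+r,x-r:x+r,::-1],(390,390),interpolation=cv2.INTER_CUBIC)
a=np.hstack([crop(163,222,25,0),crop(264,222,25,0)]); cv2.imwrite('pics/c1.png',a)
b=np.hstack([crop(346,222,25,0),crop2(158,315,40)]); cv2.imwrite('pics/c2.png',b)
# depth clusters
H=w[...,2]
print('stack heights',(H[208:238,150:178][::2,::2]*1000).round(0).astype(int))
```

```text
(163, 222) [0.4791 0.3579 0.0736]
(264, 222) [0.4771 0.0725 0.0738]
(250, 205) [0.5253 0.1121 0.07  ]
(346, 222) [ 0.4755 -0.1563  0.0754]
(304, 157) [ 0.6548 -0.0407  0.1017]
(163, 240) [0.4267 0.377  0.0087]
(199, 180) [0.6034 0.2693 0.0126]
(193, 267) [0.3471 0.2867 0.0117]
(304, 232) [ 0.4485 -0.0391  0.0836]
(264, 265) [0.3582 0.0721 0.0866]
stack heights [[                   3                    0                   10
                     6                    8                    7
                     2                    7                    4
                     7                    4                    2
                     2                    2]
 [                  -3                    3                    2
                     3                    7                    3
                     2                    7                   11
                     6                    7                    3
                     8                    9]
 [                  -1                    4                    3
                     5                   37                   
[... 3199 characters left out ...]
     3                    4]
 [                   2                    2                    4
                     2                    8                   13
                     6                    4                    7
                     6                    4                    6
                     9                    4]
 [                   0                    2                    5
                     5                    4                    9
                     5                    6                    5
                     7                    8                    5
                     2                    5]]<stdin>:14: RuntimeWarning: invalid value encountered in cast
```

Run:
```python
import cv2,numpy as np
a=cv2.imread('pics/c1.png');b=cv2.imread('pics/c2.png')
cv2.imwrite('pics/c3.png',cv2.resize(np.vstack([a,b]),(600,600)))
```

```text
(no output)
```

View pics/c3.png

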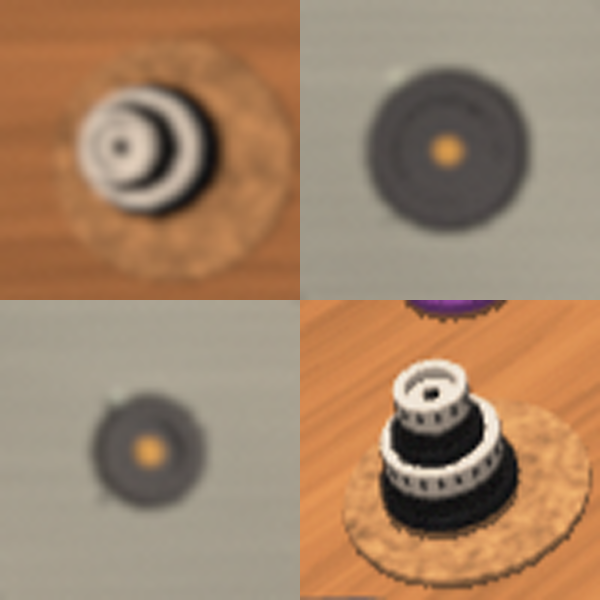

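```bash
cat >> h.py <<'E'
def blob(d,mask,roi,h,show=True):
    x,y,r=roi; m=np.zeros(mask.shape,np.uint8); m[y-r:y+r,x-r:x+r]=mask[y-r:y+r,x-r:x+r]
    cs,_=cv2.findContours(m,cv2.RETR_EXTERNAL,cv2.CHAIN_APPROX_NONE)
    c=max(cs,key=cv2.contourArea); hull=cv2.convexHull(c).reshape(-1,2)
    P=np.array([ray(d,u,v,h)[:2] for u,v in hull],np.float32)
    e=cv2.fitEllipse(c)
    (mc,mr)=cv2.minEnclosingCircle(P)
    k=ray(d,e[0][0],e[0][1],h)
    print(roi,'ellipse px',np.round(e[0],1),np.round(e[1],1),'world',k.round(4),'circle',np.round(mc,4),'diam',round(2000*mr,1))
    return k
E
python3 - <<'E'
from h import *
d=load('top0'); im=d['img'].astype(int); hsv=cv2.cvtColor(d['img'],cv2.COLOR_RGB2HSV); w=pts(d); H=w[...,2]
V=hsv[...,2];S=hsv[...,1]
print(V[222,240:290], V[222,330:362],S[222,240:290])
dark=((V<115)).astype(np.uint8)
blob(d,dark,(264,222,24),.084); blob(d,dark,(346,222,20),.084)
white=((S<70)&(V>120)&(H>.055)).astype(np.uint8)
blob(d,white,(163,222,20),.074)
white=((S<70)&(V>110)).astype(np.uint8)
blob(d,white,(163,222,20),.042)
for k in ((162,222,24),):
  pass
cork=load('top0')
print(V[222,145:190],S[222,145:190])
E
```

```text
[160 161 161 161 160 161 162 163 158 138 105  83  79  77  72  73  79  79
  81  81 105 154 195 211 202 167 119  87  81  82  80  77  75  79  78  72
  85 128 161 169 168 169 167 167 168 167 165 166 165 166] [167 167 166 167 163 146 111  84  84  92  93  92 102 136 184 213 215 187
 141 100  78  76  85  91 104 134 160 166 167 165 164 166] [ 35  33  35  33  33  32  33  36  36  33  34  28  26  26  25  24  23  19
  22  22  75 131 156 162 158 142  92  35  22  22  26  20  20  23  16  25
  33  34  36  35  33  35  34  34  35  35  32  35  34  35]
(264, 222, 24) ellipse px [263.3 221.8] [26.2 26.3] world [0.4775 0.0738 0.084 ] circle [0.4782 0.0735] diam 76.1
(346, 222, 20) ellipse px [345.2 221.9] [17.7 18. ] world [ 0.4756 -0.1533  0.084 ] circle [ 0.4755 -0.1532] diam 51.7
(163, 222, 20) ellipse px [157.6 220.7] [11.4 11.6] world [0.4828 0.3732 0.074 ] circle [0.4822 0.3732] diam 35.0
(163, 222, 20) ellipse px [161.1 221.3] [18.5 19.3] world [0.4814 0.3729 0.042 ] circle [0.4811 0.3721] diam 58.5
[167 168 176 181 178 177 193 201 187 184 199 183 148 141 178 213 219 198
 150  85  31  38 104 172 199 170 101  39  24  69 128 167 179 177 171 169
 170 173 176 181 177 157 148 156 161] [157 153 146 144 143 115  71  49  44  43  45  45  45  45  44  44  44  44
  44  45  33  47  47  43  44  44  43  26  74 148 145 144 142 143 143 143
 143 144 143 142 144 148 155 160 158]
```

{"fn": "apply_moves", "kwargs": {
  "deltas": [
    {"x": 0.025,"y": -0.031,"rz": -0.12},
    {"x": 0.05,"y": -0.062,"rz": -0.24},
    {"x": 0.075,"y": -0.093,"rz": -0.36},
    {"x": 0.1,"y": -0.124,"rz": -0.48},
    {"x": 0.125,"y": -0.155,"rz": -0.601}
  ],
  "claw": 0.7
}}

```text
schema error: expected keys x, y, z, rx, ry, rz
```

All six keys are needed.

{"fn": "apply_moves", "kwargs": {
  "deltas": [
    {"x": 0.025,"y": -0.031,"z": 0,"rx": 0,"ry": 0,"rz": -0.12},
    {"x": 0.05,"y": -0.062,"z": 0,"rx": 0,"ry": 0,"rz": -0.24},
    {"x": 0.075,"y": -0.093,"z": 0,"rx": 0,"ry": 0,"rz": -0.36},
    {"x": 0.1,"y": -0.124,"z": 0,"rx": 0,"ry": 0,"rz": -0.48},
    {"x": 0.125,"y": -0.155,"z": 0,"rx": 0,"ry": 0,"rz": -0.601}
  ],
  "claw": 0.7
}}

```text
time: 0.52
position: [0.2499, -0.2982, 0.256]
tcp_rot: [-0.0, 0.883, 0.468, 0.0]
contact_force: [0.8, -0.5, 0.3]
grip_width: 0.06
```

{"fn": "apply_moves", "kwargs": {
  "deltas": [
    {"x": 0.039,"y": -0.01,"z": 0,"rx": 0,"ry": 0,"rz": -0.12},
    {"x": 0.078,"y": -0.02,"z": 0,"rx": 0,"ry": 0,"rz": -0.24},
    {"x": 0.117,"y": -0.03,"z": 0,"rx": 0,"ry": 0,"rz": -0.36},
    {"x": 0.156,"y": -0.04,"z": 0,"rx": 0,"ry": 0,"rz": -0.48},
    {"x": 0.196,"y": -0.05,"z": 0,"rx": 0,"ry": 0,"rz": -0.601}
  ]
}}

```text
time: 0.93
position: [0.3183, -0.1118, 0.2563]
tcp_rot: [0.0, 0.709, 0.705, 0.0]
contact_force: [1.3, -0.9, -0.0]
grip_width: 0.0598
```

Run:
```python
from h import *
o=ctrl.get_obs(); print(o['time'],o['position'],o['qpos'],cv2.Rodrigues(np.eye(3))[0].T)
from scipy.spatial.transform import Rotation as R
q=o['tcp_rot'];print(R.from_quat([q[1],q[2],q[3],q[0]]).as_matrix().round(4))
```

```text
0.9333 [ 0.31825622 -0.11181774  0.2563222 ] [-5.81010400e-01 -6.24786654e-02 -4.25385684e-01  1.20765175e+00
  4.42098618e-05  9.95714867e-01] [[0. 0. 0.]]
[[ 5.9e-03  1.0e+00  2.0e-04]
 [ 1.0e+00 -5.9e-03 -1.0e-04]
 [-1.0e-04  2.0e-04 -1.0e+00]]
```

{"fn": "apply_moves", "kwargs": {
  "deltas": [
    {"x": 0.039,"y": 0.013,"z": 0,"rx": 0,"ry": 0,"rz": 0},
    {"x": 0.078,"y": 0.026,"z": 0,"rx": 0,"ry": 0,"rz": 0},
    {"x": 0.117,"y": 0.039,"z": 0,"rx": 0,"ry": 0,"rz": 0},
    {"x": 0.156,"y": 0.052,"z": 0,"rx": 0,"ry": 0,"rz": 0},
    {"x": 0.195,"y": 0.065,"z": 0,"rx": 0,"ry": 0,"rz": 0}
  ]
}}

```text
time: 1.35
position: [0.3813, 0.0697, 0.2563]
tcp_rot: [0.0, 0.711, 0.703, 0.0]
contact_force: [0.7, -1.5, -0.4]
grip_width: 0.0596
```

{"fn": "apply_moves", "kwargs": {
  "deltas": [
    {"x": 0.039,"y": 0.013,"z": 0.01,"rx": 0,"ry": 0,"rz": 0},
    {"x": 0.078,"y": 0.026,"z": 0.02,"rx": 0,"ry": 0,"rz": 0},
    {"x": 0.117,"y": 0.039,"z": 0.03,"rx": 0,"ry": 0,"rz": 0},
    {"x": 0.156,"y": 0.052,"z": 0.04,"rx": 0,"ry": 0,"rz": 0},
    {"x": 0.193,"y": 0.065,"z": 0.05,"rx": 0,"ry": 0,"rz": 0}
  ]
}}

```text
time: 1.77
position: [0.448, 0.2611, 0.2059]
tcp_rot: [-0.0, 0.711, 0.703, -0.0]
contact_force: [1.7, -0.7, 0.0]
grip_width: 0.06
```

{"fn": "apply_moves", "kwargs": {
  "deltas": [
    {"x": 0.038,"y": 0.013,"z": 0.01,"rx": 0,"ry": 0,"rz": 0},
    {"x": 0.076,"y": 0.026,"z": 0.02,"rx": 0,"ry": 0,"rz": 0},
    {"x": 0.096,"y": 0.033,"z": 0.03,"rx": 0,"ry": 0,"rz": 0},
    {"x": 0.096,"y": 0.033,"z": 0.05,"rx": 0,"ry": 0,"rz": 0},
    {"x": 0.096,"y": 0.033,"z": 0.05,"rx": 0,"ry": 0,"rz": 0}
  ]
}}

```text
time: 2.18
position: [0.4809, 0.3548, 0.1529]
tcp_rot: [-0.001, 0.711, 0.704, -0.003]
contact_force: [-0.2, -0.6, -1.1]
grip_width: 0.0598
```

Run:
```python
from h import *
o=ctrl.get_obs(); print(o['time'],o['position'],o['qpos'],o['grip_width'])
d=cap('side','side1');s=d['img']
cv2.imwrite('pics/s1.png',cv2.resize(s[180:360,60:300,::-1],(800,600),interpolation=cv2.INTER_CUBIC))
```

```text
2.1833 [0.48092759 0.35479447 0.15287447] [ 4.99314595e-01  4.36569985e-01 -6.67019991e-02  1.07276846e+00
 -6.46271035e-06  2.08002244e+00] 0.05977088077811827
```

View pics/s1.png

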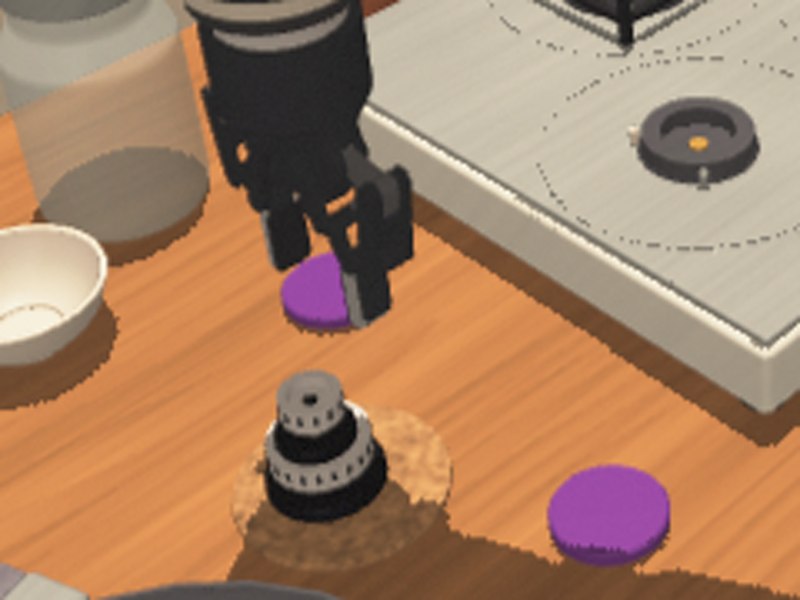

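Run:
```python
from h import *
d=load('side1'); w=pts(d)
m=(w[...,2]>.09)&(w[...,2]<.2)&(abs(w[...,1]-.355)<.04)&(abs(w[...,0]-.48)<.08)
P=w[m]; 
for sgn,n in((-1,'near'),(1,'far')):
    Q=P[(P[:,0]-.481)*sgn>0]; z=np.sort(Q[:,2]); print(n,len(Q),np.percentile(z,[0,1,3,5,10]).round(4))
    L=Q[Q[:,2]<np.percentile(z,15)]; print(L.min(0).round(3),L.max(0).round(3))
m=(w[...,2]>.06)&(w[...,2]<.085)&(abs(w[...,1]-.373)<.03)&(abs(w[...,0]-.48)<.03)
print('ring',w[m].min(0),w[m].max(0),w[m].mean(0))
# exact lower fingertip edge via ray onto planes
for (u,v) in [(168,277.5),(145,261)]:
    print((u,v),w[int(v)-3,int(u)].round(4))
hsv=cv2.cvtColor(d['img'],cv2.COLOR_RGB2HSV);S=hsv[...,1];V=hsv[...,2]
```

```text
near 467 [0.1315 0.1336 0.1382 0.14   0.1442]
[0.437 0.348 0.131] [0.452 0.367 0.149]
far 414 [0.1315 0.1331 0.1346 0.1365 0.1397]
[0.509 0.344 0.131] [0.516 0.367 0.144]
ring [0.46526924 0.3603599  0.06004447] [0.50175124 0.3950327  0.07821125] [0.481477   0.37880399 0.06919409]
(168, 277.5) [0.4457 0.3618 0.1393]
(145, 261) [0.5107 0.3607 0.1374]
```

{"fn": "apply_moves", "kwargs": {
  "deltas": [
    {"x": 0.018,"y": 0.001,"z": 0,"rx": 0,"ry": 0,"rz": 0},
    {"x": 0.018,"y": 0.001,"z": 0.02,"rx": 0,"ry": 0,"rz": 0},
    {"x": 0.018,"y": 0.001,"z": 0.03,"rx": 0,"ry": 0,"rz": 0},
    {"x": 0.018,"y": 0.001,"z": 0.03,"rx": 0,"ry": 0,"rz": 0}
  ]
}}

```text
time: 2.57
position: [0.4825, 0.3712, 0.1255]
tcp_rot: [-0.0, 0.711, 0.703, -0.001]
contact_force: [1.0, 0.1, -1.0]
grip_width: 0.0599
```

Run:
```python
from h import *
o=ctrl.get_obs(); print(o['time'],o['position'],o['tcp_rot'],o['grip_width'])
d=cap('side','side2');s=d['img'];w=pts(d)
cv2.imwrite('pics/s2.png',cv2.resize(s[220:340,90:250,::-1],(800,600),interpolation=cv2.INTER_CUBIC))
m=(w[...,2]>.085)&(w[...,2]<.13)&(abs(w[...,1]-.373)<.03)&(abs(w[...,0]-.48)<.06)
P=w[m]
for sgn in(-1,1):
    Q=P[(P[:,0]-.481)*sgn>0];print(np.percentile(Q[:,2],[0,2,5,10]).round(4),np.median(Q,0).round(3),Q[:,1].min(),Q[:,1].max())
d=cap('top','top2')
cv2.imwrite('pics/t2.png',cv2.resize(d['img'][160:280,100:260,::-1],(800,600),interpolation=cv2.INTER_CUBIC))
```

```text
2.5667 [0.48252237 0.37118558 0.1255023 ] [-3.01363015e-04  7.11380027e-01  7.02806128e-01 -1.38314786e-03] 0.0598756210762681
[0.1017 0.1047 0.1066 0.1101] [0.442 0.379 0.119] 0.3647589380169159 0.3839421558476019
[0.1033 0.1047 0.1064 0.1078] [0.513 0.373 0.117] 0.3594869290786349 0.38328283769691307
```

View pics/s2.png

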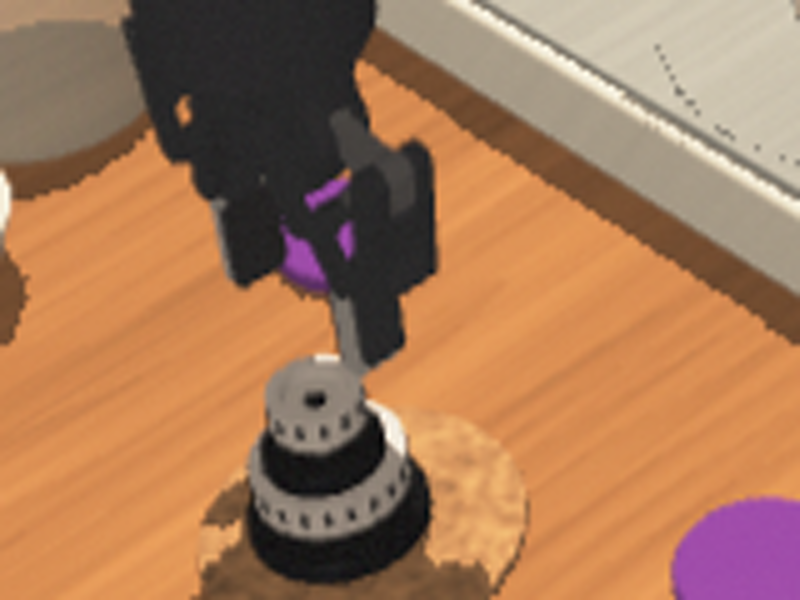

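View pics/t2.png

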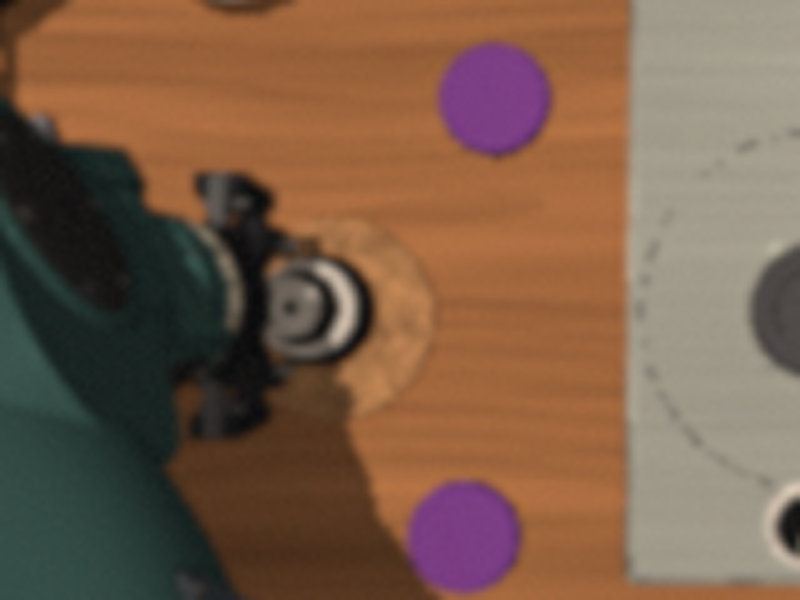

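Run:
```python
from h import *
d=load('side1')
# ring top: hole (310,399) in s1 crop ; outer ellipse top 372..~? 
print(ray(d,60+311*.3,180+399*.3,.068))
d0=load('side0'); hsv=cv2.cvtColor(d0['img'],cv2.COLOR_RGB2HSV); V=hsv[...,2]
j=((hsv[...,1]>110)&(V>110)).astype(np.uint8)
blob(d0,j,(269,222,12),.076); blob(d0,j,(336,180,8),.076)
t=load('top0'); h2=cv2.cvtColor(t['img'],cv2.COLOR_RGB2HSV); j=((h2[...,1]>80)&(h2[...,2]>110)).astype(np.uint8)
blob(t,j,(264,222,8),.076); blob(t,j,(346,222,8),.076)
dk=(V<110).astype(np.uint8); blob(d0,dk,(269,222,24),.080);
```

```text
[0.48152678 0.37727403 0.068     ]
(269, 222, 12) ellipse px [269.1 222.6] [3.5 4.9] world [0.4753 0.0811 0.076 ] circle [0.4756 0.0811] diam 13.5Traceback (most recent call last):
  File "<stdin>", line 7, in <module>
  File "h.py", line 19, in blob
    e=cv2.fitEllipse(c)
cv2.error: OpenCV(4.12.0) /io/opencv/modules/imgproc/src/shapedescr.cpp:361: error: (-201:Incorrect size of input array) There should be at least 5 points to fit the ellipse in function 'fitEllipseNoDirect'
```

{"fn": "apply_moves", "kwargs": {
  "deltas": [
    {"x": 0.001,"y": 0,"z": 0.015,"rx": 0,"ry": 0,"rz": 0},
    {"x": 0.002,"y": 0,"z": 0.03,"rx": 0,"ry": 0,"rz": 0},
    {"x": 0.002,"y": 0,"z": 0.045,"rx": 0,"ry": 0,"rz": 0},
    {"x": 0.002,"y": 0,"z": 0.045,"rx": 0,"ry": 0,"rz": 0},
    {"x": 0.002,"y": 0,"z": 0.045,"rx": 0,"ry": 0,"rz": 0}
  ]
}}

```text
time: 3.08
position: [0.4835, 0.374, 0.0824]
tcp_rot: [0.0, 0.711, 0.703, -0.0]
contact_force: [0.2, -0.1, 1.4]
grip_width: 0.0595
```

{"fn": "apply_moves", "kwargs": {
  "deltas": [
    {"x": 0,"y": -0.0015,"z": 0.004,"rx": 0,"ry": 0,"rz": 0},
    {"x": 0,"y": -0.0015,"z": 0.004,"rx": 0,"ry": 0,"rz": 0},
    {"x": 0,"y": -0.0015,"z": 0.004,"rx": 0,"ry": 0,"rz": 0}
  ]
}}

```text
time: 3.33
position: [0.4821, 0.3745, 0.0784]
tcp_rot: [0.0, 0.711, 0.703, 0.0]
contact_force: [0.1, 0.3, 0.0]
grip_width: 0.0594
```

{"fn": "apply_moves", "kwargs": {
  "deltas": [
    {"x": 0,"y": 0,"z": 0,"rx": 0,"ry": 0,"rz": 0},
    {"x": 0,"y": 0,"z": 0,"rx": 0,"ry": 0,"rz": 0},
    {"x": 0,"y": 0,"z": 0,"rx": 0,"ry": 0,"rz": 0},
    {"x": 0,"y": 0,"z": 0,"rx": 0,"ry": 0,"rz": 0},
    {"x": 0,"y": 0,"z": 0,"rx": 0,"ry": 0,"rz": 0}
  ],
  "claw": 0.2,
  "newtons": 30
}}

```text
time: 3.75
position: [0.4822, 0.3745, 0.0781]
tcp_rot: [0.0, 0.711, 0.703, 0.0]
contact_force: [-0.4, -0.6, 5.5]
grip_width: 0.0325
```

{"fn": "apply_moves", "kwargs": {
  "deltas": [
    {"x": 0,"y": 0,"z": -0.01,"rx": 0,"ry": 0,"rz": 0},
    {"x": 0,"y": 0,"z": -0.03,"rx": 0,"ry": 0,"rz": 0},
    {"x": 0,"y": 0,"z": -0.06,"rx": 0,"ry": 0,"rz": 0},
    {"x": 0,"y": 0,"z": -0.09,"rx": 0,"ry": 0,"rz": 0},
    {"x": 0,"y": 0,"z": -0.09,"rx": 0,"ry": 0,"rz": 0}
  ]
}}

```text
time: 4.17
position: [0.4836, 0.3754, 0.1736]
tcp_rot: [0.001, 0.711, 0.703, 0.004]
contact_force: [-0.0, 1.1, -0.2]
grip_width: 0.0324
```

```bash
cat >> h.py <<'E'
def look(cam,name,box):
    d=cap(cam,name); x0,y0,x1,y1=box
    c=d['img'][y0:y1,x0:x1,::-1]; s=min(780/c.shape[1],580/c.shape[0])
    cv2.imwrite(f'pics/{name}_c.png',cv2.resize(c,None,fx=s,fy=s,interpolation=cv2.INTER_CUBIC)); print(name,'scale',round(s,3)); return d
E
python3 - <<'E'
from h import *
d=look('side','s3',(80,160,260,350))
o=ctrl.get_obs(); print(o['position'],o['contact_force'],o['grip_width'])
E
```

```text
s3 scale 3.053
[0.48313165 0.37511915 0.17097645] [ 0.653952    0.12462721 -0.4855271 ] 0.03208959328626242
```

View pics/s3_c.png

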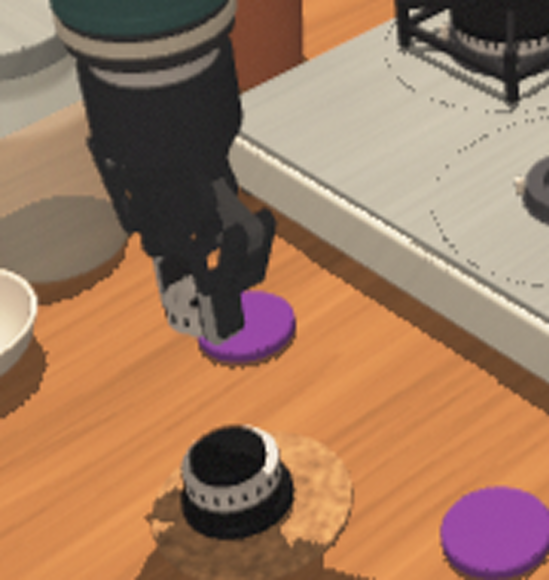

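{"fn": "apply_moves", "kwargs": {
  "deltas": [
    {"x": -0.03,"y": 0,"z": 0,"rx": 0,"ry": 0,"rz": 0},
    {"x": -0.065,"y": 0,"z": 0,"rx": 0,"ry": 0,"rz": 0},
    {"x": -0.1,"y": 0,"z": 0,"rx": 0,"ry": 0,"rz": 0},
    {"x": -0.135,"y": 0,"z": 0,"rx": 0,"ry": 0,"rz": 0},
    {"x": -0.17,"y": 0,"z": 0,"rx": 0,"ry": 0,"rz": 0}
  ]
}}

```text
time: 4.63
position: [0.4792, 0.2029, 0.167]
tcp_rot: [-0.0, 0.711, 0.703, -0.0]
contact_force: [2.3, -1.2, 0.4]
grip_width: 0.0322
```

{"fn": "apply_moves", "kwargs": {
  "deltas": [
    {"x": -0.035,"y": 0,"z": 0,"rx": 0,"ry": 0,"rz": 0},
    {"x": -0.07,"y": 0,"z": 0,"rx": 0,"ry": 0,"rz": 0},
    {"x": -0.105,"y": 0,"z": 0,"rx": 0,"ry": 0,"rz": 0},
    {"x": -0.14,"y": 0,"z": 0,"rx": 0,"ry": 0,"rz": 0},
    {"x": -0.175,"y": 0,"z": 0,"rx": 0,"ry": 0,"rz": 0}
  ]
}}

```text
time: 5.05
position: [0.4772, 0.0279, 0.1672]
tcp_rot: [-0.0, 0.711, 0.703, -0.0]
contact_force: [1.5, 0.3, 0.0]
grip_width: 0.0324
```

{"fn": "apply_moves", "kwargs": {
  "deltas": [
    {"x": -0.035,"y": 0,"z": 0,"rx": 0,"ry": 0,"rz": 0},
    {"x": -0.07,"y": 0,"z": 0,"rx": 0,"ry": 0,"rz": 0},
    {"x": -0.105,"y": 0,"z": 0,"rx": 0,"ry": 0,"rz": 0},
    {"x": -0.14,"y": -0.004,"z": 0,"rx": 0,"ry": 0,"rz": 0},
    {"x": -0.17,"y": -0.008,"z": 0,"rx": 0,"ry": 0,"rz": 0}
  ]
}}

```text
time: 5.47
position: [0.4673, -0.1424, 0.1671]
tcp_rot: [-0.0, 0.711, 0.703, -0.0]
contact_force: [1.1, 0.0, 0.3]
grip_width: 0.032
```

{"fn": "apply_moves", "kwargs": {
  "deltas": [
    {"x": 0,"y": 0,"z": 0,"rx": 0,"ry": 0,"rz": 0},
    {"x": 0,"y": 0,"z": 0,"rx": 0,"ry": 0,"rz": 0}
  ]
}}

```text
time: 5.63
position: [0.4674, -0.1415, 0.1671]
tcp_rot: [-0.001, 0.712, 0.702, -0.0]
contact_force: [-1.0, 0.7, -0.5]
grip_width: 0.0322
```

{"fn": "apply_moves", "kwargs": {
  "deltas": [
    {"x": -0.0105,"y": 0.0082,"z": 0,"rx": 0,"ry": 0,"rz": 0},
    {"x": -0.0105,"y": 0.0082,"z": 0.02,"rx": 0,"ry": 0,"rz": 0},
    {"x": -0.0105,"y": 0.0082,"z": 0.035,"rx": 0,"ry": 0,"rz": 0},
    {"x": -0.0105,"y": 0.0082,"z": 0.04,"rx": 0,"ry": 0,"rz": 0},
    {"x": -0.0105,"y": 0.0082,"z": 0.04,"rx": 0,"ry": 0,"rz": 0}
  ]
}}

```text
time: 6.05
position: [0.4754, -0.1497, 0.1265]
tcp_rot: [-0.001, 0.711, 0.703, -0.0]
contact_force: [-0.1, -0.1, -0.6]
grip_width: 0.032
```

Run:
```python
from h import *
o=ctrl.get_obs(); print(o['time'],o['position'],o['contact_force'],o['grip_width'])
d=look('side','s4',(270,100,400,220));look('top','t4',(270,150,420,290))
```

```text
6.05 [ 0.4753806  -0.14972802  0.12654133] [-0.13503796 -0.1225729  -0.63465747] 0.03196498595102205
s4 scale 4.833
t4 scale 4.143
```

View pics/s4_c.png

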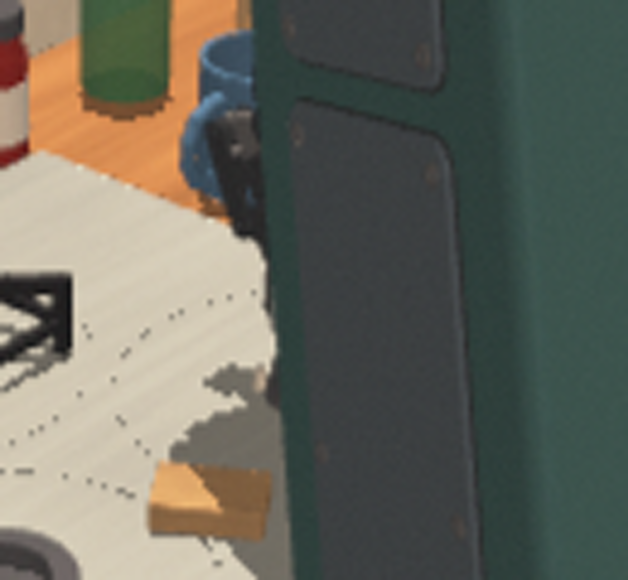

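View pics/t4_c.png

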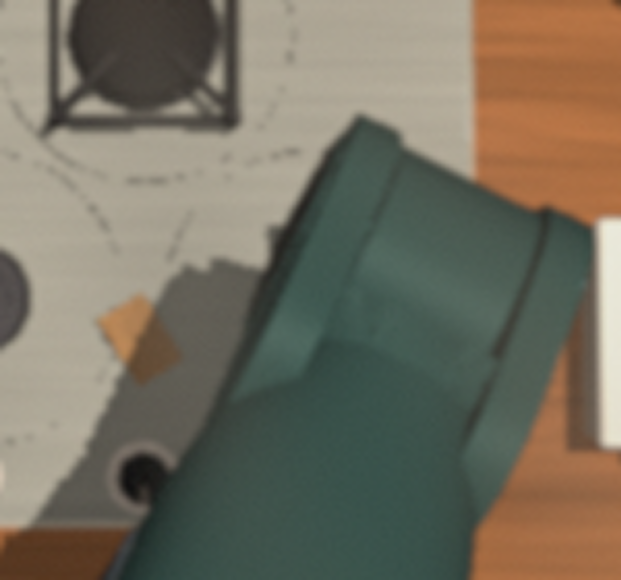

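{"fn": "apply_moves", "kwargs": {
  "deltas": [
    {"x": -0.0025,"y": 0,"z": 0.01,"rx": 0,"ry": 0,"rz": 0},
    {"x": -0.0025,"y": 0,"z": 0.018,"rx": 0,"ry": 0,"rz": 0},
    {"x": -0.0025,"y": 0,"z": 0.02,"rx": 0,"ry": 0,"rz": 0},
    {"x": -0.0025,"y": 0,"z": 0.02,"rx": 0,"ry": 0,"rz": 0}
  ]
}}

```text
time: 6.48
position: [0.4764, -0.1535, 0.1084]
tcp_rot: [0.001, 0.711, 0.703, 0.0]
contact_force: [-0.4, -0.0, 5.3]
grip_width: 0.0321
```

{"fn": "apply_moves", "kwargs": {
  "deltas": [
    {"x": 0,"y": 0,"z": 0.0015,"rx": 0,"ry": 0,"rz": 0},
    {"x": 0,"y": 0,"z": 0.003,"rx": 0,"ry": 0,"rz": 0},
    {"x": 0,"y": 0,"z": 0.003,"rx": 0,"ry": 0,"rz": 0}
  ]
}}

```text
time: 6.73
position: [0.4765, -0.1535, 0.1082]
tcp_rot: [0.002, 0.711, 0.703, 0.0]
contact_force: [-17.0, 8.1, 61.0]
grip_width: 0.0323
```

{"fn": "apply_moves", "kwargs": {
  "deltas": [
    {"x": 0,"y": 0,"z": -0.002,"rx": 0,"ry": 0,"rz": 0},
    {"x": 0,"y": 0,"z": -0.004,"rx": 0,"ry": 0,"rz": 0},
    {"x": 0,"y": 0,"z": -0.004,"rx": 0,"ry": 0,"rz": 0}
  ]
}}

```text
time: 6.98
position: [0.4764, -0.1535, 0.1093]
tcp_rot: [0.0, 0.711, 0.703, 0.0]
contact_force: [-0.9, -0.0, -0.4]
grip_width: 0.0324
```

{"fn": "apply_moves", "kwargs": {
  "deltas": [
    {"x": 0.0015,"y": -0.0008,"z": 0,"rx": 0,"ry": 0,"rz": 0},
    {"x": 0.0015,"y": -0.0008,"z": 0,"rx": 0,"ry": 0,"rz": 0}
  ]
}}

```text
time: 7.15
position: [0.4751, -0.1517, 0.1085]
tcp_rot: [-0.0, 0.711, 0.703, -0.0]
contact_force: [-0.4, 2.3, 3.8]
grip_width: 0.0322
```

{"fn": "apply_moves", "kwargs": {
  "deltas": [
    {"x": 0,"y": 0,"z": 0,"rx": 0,"ry": 0,"rz": 0},
    {"x": 0,"y": 0,"z": 0,"rx": 0,"ry": 0,"rz": 0},
    {"x": 0,"y": 0,"z": 0,"rx": 0,"ry": 0,"rz": 0},
    {"x": 0,"y": 0,"z": 0,"rx": 0,"ry": 0,"rz": 0}
  ],
  "claw": 0.7
}}

```text
time: 7.48
position: [0.4753, -0.1521, 0.1085]
tcp_rot: [-0.0, 0.711, 0.703, -0.0]
contact_force: [-0.4, 0.1, 0.2]
grip_width: 0.0598
```

{"fn": "apply_moves", "kwargs": {
  "deltas": [
    {"x": 0,"y": 0,"z": -0.02,"rx": 0,"ry": 0,"rz": 0},
    {"x": 0,"y": 0,"z": -0.05,"rx": 0,"ry": 0,"rz": 0},
    {"x": 0.03,"y": 0,"z": -0.06,"rx": 0,"ry": 0,"rz": 0},
    {"x": 0.07,"y": 0,"z": -0.06,"rx": 0,"ry": 0,"rz": 0},
    {"x": 0.105,"y": 0,"z": -0.06,"rx": 0,"ry": 0,"rz": 0}
  ]
}}

```text
time: 7.9
position: [0.4767, -0.0461, 0.1694]
tcp_rot: [0.001, 0.712, 0.702, 0.0]
contact_force: [0.7, 1.1, -0.3]
grip_width: 0.0596
```

{"fn": "apply_moves", "kwargs": {
  "deltas": [
    {"x": 0.035,"y": 0,"z": 0,"rx": 0,"ry": 0,"rz": 0},
    {"x": 0.07,"y": 0,"z": 0,"rx": 0,"ry": 0,"rz": 0},
    {"x": 0.105,"y": 0,"z": 0,"rx": 0,"ry": 0,"rz": 0},
    {"x": 0.14,"y": 0,"z": 0,"rx": 0,"ry": 0,"rz": 0},
    {"x": 0.175,"y": 0,"z": 0,"rx": 0,"ry": 0,"rz": 0}
  ]
}}

```text
time: 8.32
position: [0.4782, 0.1296, 0.1687]
tcp_rot: [0.0, 0.711, 0.703, 0.0]
contact_force: [1.7, -0.4, 1.2]
grip_width: 0.0599
```

Run:
```python
from h import *
o=ctrl.get_obs(); print(o['time'],o['position'],o['contact_force'],o['grip_width'])
look('side','s5',(220,130,390,260));d=look('top','t5',(220,150,420,290))
```

```text
8.3167 [0.47824495 0.12962973 0.16871285] [ 1.68002122 -0.39641617  1.21348818] 0.059855060133828485
s5 scale 4.462
t5 scale 3.9
```

View pics/s5_c.png

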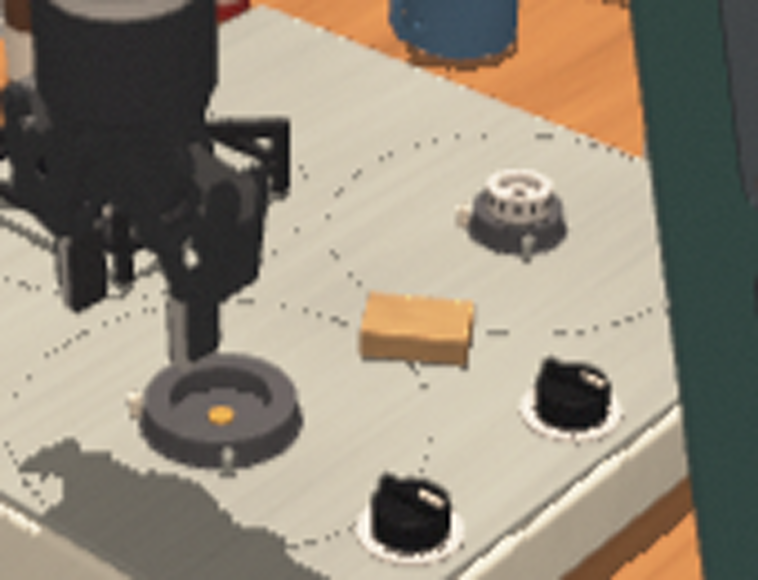

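View pics/t5_c.png

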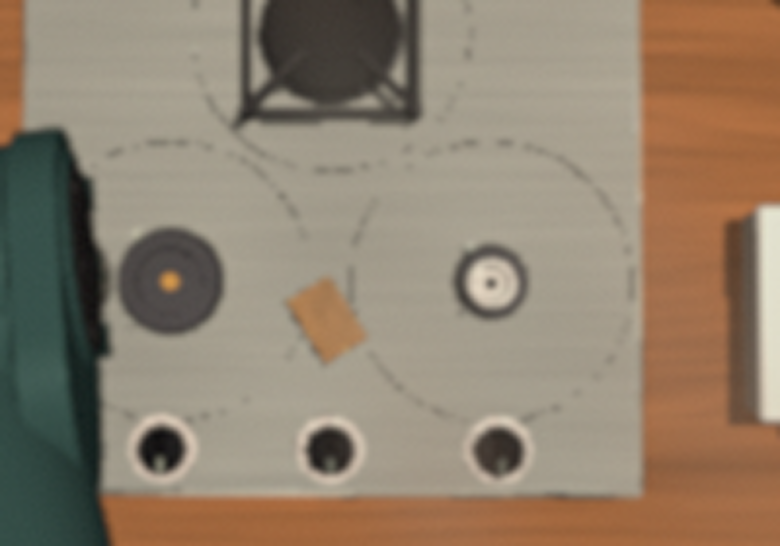

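Run:
```python
from h import *
d=load('t5'); hsv=cv2.cvtColor(d['img'],cv2.COLOR_RGB2HSV); S=hsv[...,1].astype(int);V=hsv[...,2].astype(int); w=pts(d)
m=((w[...,2]>.09)&(w[...,2]<.115)).astype(np.uint8)
blob(d,m,(346,222,14),.098)
br=(V>130).astype(np.uint8); m2=np.zeros_like(br); cv2.circle(m2,(346,222),8,1,-1); blob(d,br*m2,(346,222,14),.098)
P=w[216:229,340:353].reshape(-1,3); print(np.nanmedian(P[P[:,2]>.09],0))
cv2.imwrite('pics/x.png',cv2.resize(d['img'][190:260,120:210,::-1],(780,606)))
print(np.nanmedian(w[218:226,155:162].reshape(-1,3),0))
```

```text
(346, 222, 14) ellipse px [346.  221.9] [11.8 12.1] world [ 0.4755 -0.154   0.098 ] circle [ 0.4755 -0.1537] diam 35.2
(346, 222, 14) ellipse px [345.8 222. ] [12.4 13.1] world [ 0.4751 -0.1534  0.098 ] circle [ 0.4756 -0.1536] diam 37.7
[ 0.47524242 -0.15413917  0.09542295]
[0.48091609 0.38011852 0.04868404]
```

View pics/x.png

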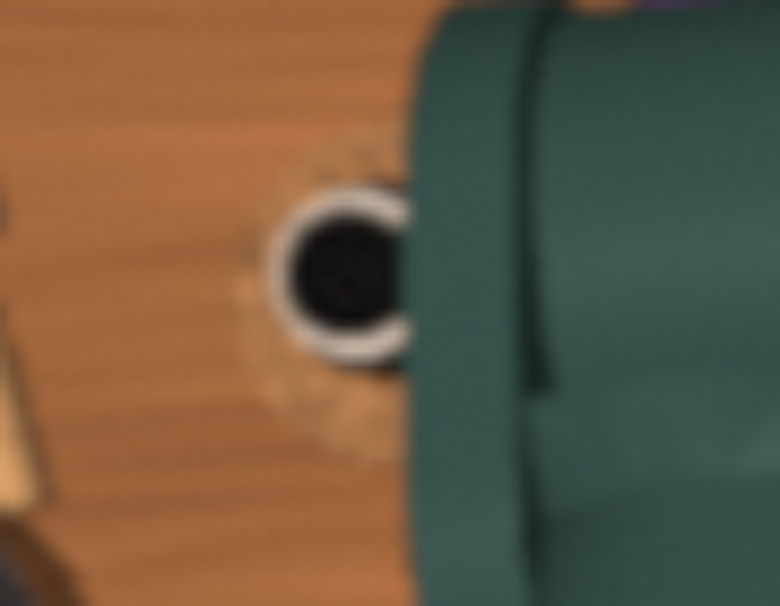

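{"fn": "apply_moves", "kwargs": {
  "deltas": [
    {"x": 0.035,"y": 0,"z": 0,"rx": 0,"ry": 0,"rz": -0.011},
    {"x": 0.07,"y": 0,"z": 0,"rx": 0,"ry": 0,"rz": -0.011},
    {"x": 0.105,"y": 0,"z": 0,"rx": 0,"ry": 0,"rz": -0.011},
    {"x": 0.14,"y": 0,"z": 0,"rx": 0,"ry": 0,"rz": -0.011},
    {"x": 0.175,"y": 0,"z": 0,"rx": 0,"ry": 0,"rz": -0.011}
  ]
}}

```text
time: 8.83
position: [0.4805, 0.3041, 0.1686]
tcp_rot: [0.0, 0.707, 0.707, 0.0]
contact_force: [0.4, -0.2, 0.2]
grip_width: 0.0597
```

{"fn": "apply_moves", "kwargs": {
  "deltas": [
    {"x": 0.035,"y": 0,"z": 0,"rx": 0,"ry": 0,"rz": 0},
    {"x": 0.07,"y": 0,"z": 0,"rx": 0,"ry": 0,"rz": 0},
    {"x": 0.07,"y": 0,"z": 0,"rx": 0,"ry": 0,"rz": 0},
    {"x": 0.07,"y": 0,"z": 0,"rx": 0,"ry": 0,"rz": 0}
  ]
}}

```text
time: 9.17
position: [0.4805, 0.3738, 0.1681]
tcp_rot: [0.0, 0.707, 0.708, -0.0]
contact_force: [0.5, -0.4, 0.3]
grip_width: 0.06
```

Run:
```python
from h import *
d=load('t5');print(ray(d,160.4,221.4,.05))
o=ctrl.get_obs(); print(o['time'],o['position'],o['tcp_rot'])
d=look('side','s6',(90,170,240,340)); hsv=cv2.cvtColor(d['img'],cv2.COLOR_RGB2HSV)
```

```text
[0.48114547 0.37249153 0.05      ]
9.1667 [0.48047764 0.37378127 0.16805936] [ 8.33831214e-06  7.06575875e-01  7.07637225e-01 -3.00340982e-04]
s6 scale 3.412
```

View pics/s6_c.png

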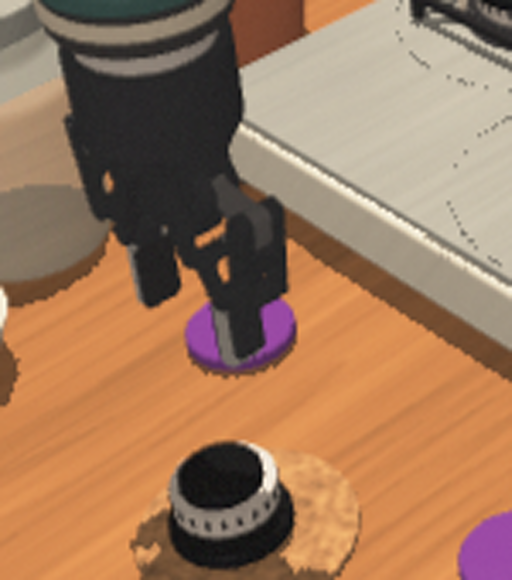

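{"fn": "apply_moves", "kwargs": {
  "deltas": [
    {"x": 0,"y": 0.001,"z": 0.035,"rx": 0,"ry": 0,"rz": 0},
    {"x": 0,"y": 0.001,"z": 0.065,"rx": 0,"ry": 0,"rz": 0},
    {"x": 0,"y": 0.001,"z": 0.085,"rx": 0,"ry": 0,"rz": 0},
    {"x": 0,"y": 0.001,"z": 0.093,"rx": 0,"ry": 0,"rz": 0},
    {"x": 0,"y": 0.001,"z": 0.093,"rx": 0,"ry": 0,"rz": 0}
  ],
  "claw": 0.65
}}

```text
time: 9.63
position: [0.4811, 0.3712, 0.0744]
tcp_rot: [-0.0, 0.708, 0.706, -0.001]
contact_force: [0.2, -0.1, 0.5]
grip_width: 0.0556
```

{"fn": "apply_moves", "kwargs": {
  "deltas": [
    {"x": 0,"y": 0,"z": 0,"rx": 0,"ry": 0,"rz": 0},
    {"x": 0,"y": 0,"z": 0,"rx": 0,"ry": 0,"rz": 0}
  ]
}}

```text
time: 9.8
position: [0.4824, 0.3728, 0.0772]
tcp_rot: [0.0, 0.707, 0.707, 0.001]
contact_force: [0.5, 0.1, 0.5]
grip_width: 0.0551
```

{"fn": "apply_moves", "kwargs": {
  "deltas": [
    {"x": 0.001,"y": -0.001,"z": 0.005,"rx": 0,"ry": 0,"rz": 0},
    {"x": 0.001,"y": -0.001,"z": 0.0095,"rx": 0,"ry": 0,"rz": 0},
    {"x": 0.001,"y": -0.001,"z": 0.0095,"rx": 0,"ry": 0,"rz": 0},
    {"x": 0.001,"y": -0.001,"z": 0.0095,"rx": 0,"ry": 0,"rz": 0}
  ]
}}

```text
time: 10.13
position: [0.4804, 0.3739, 0.066]
tcp_rot: [-0.0, 0.707, 0.707, -0.0]
contact_force: [-0.0, 0.4, -0.4]
grip_width: 0.0555
```

{"fn": "apply_moves", "kwargs": {
  "deltas": [
    {"x": 0,"y": 0.0005,"z": -0.0015,"rx": 0,"ry": 0,"rz": 0},
    {"x": 0,"y": 0.0005,"z": -0.0015,"rx": 0,"ry": 0,"rz": 0},
    {"x": 0,"y": 0.0005,"z": -0.0015,"rx": 0,"ry": 0,"rz": 0}
  ]
}}

```text
time: 10.38
position: [0.4812, 0.374, 0.0679]
tcp_rot: [0.0, 0.707, 0.707, 0.0]
contact_force: [-0.0, 0.7, 0.0]
grip_width: 0.0555
```

{"fn": "apply_moves", "kwargs": {
  "deltas": [
    {"x": 0,"y": 0,"z": 0,"rx": 0,"ry": 0,"rz": 0},
    {"x": 0,"y": 0,"z": 0,"rx": 0,"ry": 0,"rz": 0},
    {"x": 0,"y": 0,"z": 0,"rx": 0,"ry": 0,"rz": 0},
    {"x": 0,"y": 0,"z": 0,"rx": 0,"ry": 0,"rz": 0}
  ],
  "claw": 0.35
}}

```text
time: 10.72
position: [0.4812, 0.374, 0.068]
tcp_rot: [0.0, 0.707, 0.707, 0.0]
contact_force: [-1.5, -0.3, 6.2]
grip_width: 0.0419
```

Gripped (about 44 mm). Lift and check.

{"fn": "apply_moves", "kwargs": {
  "deltas": [
    {"x": 0,"y": 0,"z": -0.01,"rx": 0,"ry": 0,"rz": 0},
    {"x": 0,"y": 0,"z": -0.03,"rx": 0,"ry": 0,"rz": 0},
    {"x": 0,"y": 0,"z": -0.06,"rx": 0,"ry": 0,"rz": 0},
    {"x": 0,"y": 0,"z": -0.09,"rx": 0,"ry": 0,"rz": 0},
    {"x": 0,"y": 0,"z": -0.105,"rx": 0,"ry": 0,"rz": 0}
  ]
}}

```text
time: 11.13
position: [0.4817, 0.3743, 0.1766]
tcp_rot: [0.0, 0.707, 0.707, 0.002]
contact_force: [1.4, -0.2, -1.3]
grip_width: 0.0418
```

Run:
```python
from h import *
o=ctrl.get_obs(); print(o['time'],o['position'],o['grip_width'])
d=look('side','s7',(90,170,240,340));
```

```text
11.1333 [0.48168474 0.37428518 0.17664243] 0.0417622760627493
s7 scale 3.412
```

View pics/s7_c.png

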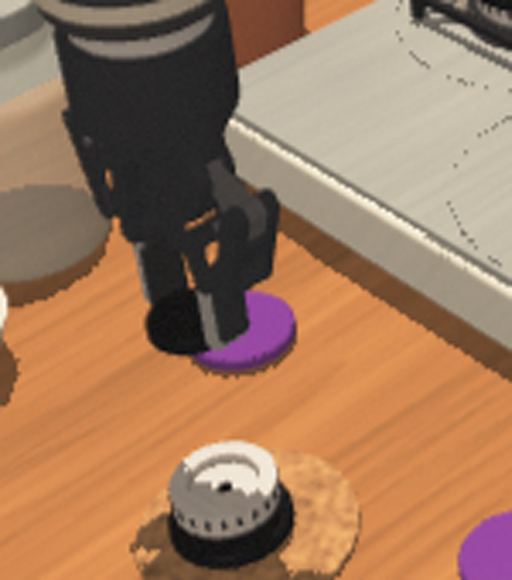

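{"fn": "apply_moves", "kwargs": {
  "deltas": [
    {"x": -0.03,"y": 0,"z": 0,"rx": 0,"ry": 0,"rz": 0},
    {"x": -0.065,"y": 0,"z": 0,"rx": 0,"ry": 0,"rz": 0},
    {"x": -0.1,"y": 0,"z": 0,"rx": 0,"ry": 0,"rz": 0},
    {"x": -0.135,"y": 0,"z": 0,"rx": 0,"ry": 0,"rz": 0},
    {"x": -0.17,"y": 0,"z": 0,"rx": 0,"ry": 0,"rz": 0}
  ]
}}

```text
time: 11.6
position: [0.4805, 0.2024, 0.1728]
tcp_rot: [0.0, 0.707, 0.707, -0.0]
contact_force: [1.1, -0.6, -0.7]
grip_width: 0.042
```

{"fn": "apply_moves", "kwargs": {
  "deltas": [
    {"x": -0.035,"y": 0,"z": 0,"rx": 0,"ry": 0,"rz": 0},
    {"x": -0.07,"y": 0,"z": 0,"rx": 0,"ry": 0,"rz": 0},
    {"x": -0.105,"y": 0,"z": 0,"rx": 0,"ry": 0,"rz": 0},
    {"x": -0.14,"y": 0,"z": 0,"rx": 0,"ry": 0,"rz": 0},
    {"x": -0.175,"y": 0,"z": 0,"rx": 0,"ry": 0,"rz": 0}
  ]
}}

```text
time: 12.02
position: [0.4804, 0.0273, 0.1729]
tcp_rot: [0.0, 0.707, 0.707, 0.0]
contact_force: [0.2, 0.8, -0.5]
grip_width: 0.042
```

{"fn": "apply_moves", "kwargs": {
  "deltas": [
    {"x": -0.035,"y": 0,"z": 0,"rx": 0,"ry": 0,"rz": 0},
    {"x": -0.07,"y": 0,"z": 0,"rx": 0,"ry": 0,"rz": 0},
    {"x": -0.105,"y": 0,"z": 0,"rx": 0,"ry": 0,"rz": 0},
    {"x": -0.14,"y": -0.003,"z": 0,"rx": 0,"ry": 0,"rz": 0},
    {"x": -0.175,"y": -0.006,"z": 0,"rx": 0,"ry": 0,"rz": 0}
  ]
}}

```text
time: 12.43
position: [0.4743, -0.1478, 0.1729]
tcp_rot: [0.0, 0.707, 0.707, 0.0]
contact_force: [0.9, -0.4, -0.9]
grip_width: 0.0421
```

{"fn": "apply_moves", "kwargs": {
  "deltas": [
    {"x": 0,"y": 0,"z": 0,"rx": 0,"ry": 0,"rz": 0},
    {"x": 0,"y": 0,"z": 0,"rx": 0,"ry": 0,"rz": 0}
  ]
}}

```text
time: 12.6
position: [0.4745, -0.1475, 0.1727]
tcp_rot: [-0.0, 0.708, 0.706, -0.0]
contact_force: [0.1, 1.0, -0.3]
grip_width: 0.0419
```

{"fn": "apply_moves", "kwargs": {
  "deltas": [
    {"x": -0.005,"y": 0.001,"z": 0,"rx": 0,"ry": 0,"rz": 0},
    {"x": -0.005,"y": 0.001,"z": 0.02,"rx": 0,"ry": 0,"rz": 0},
    {"x": -0.005,"y": 0.001,"z": 0.035,"rx": 0,"ry": 0,"rz": 0},
    {"x": -0.005,"y": 0.001,"z": 0.042,"rx": 0,"ry": 0,"rz": 0},
    {"x": -0.005,"y": 0.001,"z": 0.042,"rx": 0,"ry": 0,"rz": 0}
  ]
}}

```text
time: 13.02
position: [0.4752, -0.1499, 0.1295]
tcp_rot: [-0.001, 0.707, 0.707, -0.0]
contact_force: [-0.4, 0.1, -1.1]
grip_width: 0.0417
```

{"fn": "apply_moves", "kwargs": {
  "deltas": [
    {"x": 0,"y": 0,"z": 0,"rx": 0,"ry": 0,"rz": 0},
    {"x": 0,"y": 0,"z": 0,"rx": 0,"ry": 0,"rz": 0}
  ]
}}

```text
time: 13.18
position: [0.4763, -0.1509, 0.1314]
tcp_rot: [0.0, 0.707, 0.707, 0.0]
contact_force: [0.4, 0.8, 0.1]
grip_width: 0.0421
```

{"fn": "apply_moves", "kwargs": {
  "deltas": [
    {"x": -0.0016,"y": -0.0008,"z": 0.002,"rx": 0,"ry": 0,"rz": 0},
    {"x": -0.0016,"y": -0.0008,"z": 0.005,"rx": 0,"ry": 0,"rz": 0},
    {"x": -0.0016,"y": -0.0008,"z": 0.0062,"rx": 0,"ry": 0,"rz": 0},
    {"x": -0.0016,"y": -0.0008,"z": 0.0062,"rx": 0,"ry": 0,"rz": 0}
  ]
}}

```text
time: 13.52
position: [0.4749, -0.1527, 0.1243]
tcp_rot: [-0.0, 0.707, 0.707, -0.0]
contact_force: [-0.6, -0.2, -0.5]
grip_width: 0.0418
```

Release and back off.

{"fn": "apply_moves", "kwargs": {
  "deltas": [
    {"x": 0,"y": 0.0005,"z": 0,"rx": 0,"ry": 0,"rz": 0},
    {"x": 0,"y": 0.0005,"z": 0,"rx": 0,"ry": 0,"rz": 0}
  ]
}}

```text
time: 13.68
position: [0.4756, -0.1527, 0.1245]
tcp_rot: [0.0, 0.707, 0.707, 0.0]
contact_force: [0.1, -0.5, -0.3]
grip_width: 0.0419
```

{"fn": "apply_moves", "kwargs": {
  "deltas": [
    {"x": 0,"y": 0,"z": 0,"rx": 0,"ry": 0,"rz": 0},
    {"x": 0,"y": 0,"z": 0,"rx": 0,"ry": 0,"rz": 0},
    {"x": 0,"y": 0,"z": 0,"rx": 0,"ry": 0,"rz": 0},
    {"x": 0,"y": 0,"z": 0,"rx": 0,"ry": 0,"rz": 0}
  ],
  "claw": 0.8
}}

```text
time: 14.02
position: [0.4755, -0.1527, 0.1245]
tcp_rot: [0.0, 0.707, 0.707, 0.0]
contact_force: [-0.4, -0.2, -0.8]
grip_width: 0.0678
```

{"fn": "apply_moves", "kwargs": {
  "deltas": [
    {"x": 0,"y": 0,"z": -0.015,"rx": 0,"ry": 0,"rz": 0},
    {"x": 0,"y": 0,"z": -0.04,"rx": 0,"ry": 0,"rz": 0},
    {"x": 0.03,"y": 0.001,"z": -0.045,"rx": 0,"ry": 0,"rz": 0},
    {"x": 0.065,"y": 0.003,"z": -0.045,"rx": 0,"ry": 0,"rz": 0},
    {"x": 0.1,"y": 0.005,"z": -0.045,"rx": 0,"ry": 0,"rz": 0}
  ]
}}

```text
time: 14.43
position: [0.4808, -0.052, 0.17]
tcp_rot: [0.001, 0.708, 0.706, 0.0]
contact_force: [0.7, -0.9, -0.1]
grip_width: 0.0682
```

{"fn": "apply_moves", "kwargs": {
  "deltas": [
    {"x": 0.035,"y": 0,"z": 0,"rx": 0,"ry": 0,"rz": 0},
    {"x": 0.07,"y": 0,"z": 0,"rx": 0,"ry": 0,"rz": 0},
    {"x": 0.105,"y": 0,"z": 0,"rx": 0,"ry": 0,"rz": 0},
    {"x": 0.14,"y": 0,"z": 0,"rx": 0,"ry": 0,"rz": 0},
    {"x": 0.175,"y": 0,"z": 0,"rx": 0,"ry": 0,"rz": 0}
  ]
}}

```text
time: 14.85
position: [0.4803, 0.124, 0.1696]
tcp_rot: [0.0, 0.707, 0.707, 0.0]
contact_force: [0.9, -0.5, 0.8]
grip_width: 0.068
```

Run:
```python
from h import *
o=ctrl.get_obs(); print(o['time'],o['position'])
d=look('side','s8',(300,140,380,200)); t=cap('top','t8')
hsv=cv2.cvtColor(t['img'],cv2.COLOR_RGB2HSV);V=hsv[...,2]
blob(t,(V<90).astype(np.uint8),(346,222,20),.106)
m=(V<60).astype(np.uint8); blob(t,m,(346,222,20),.106)
w=pts(t);P=w[215:230,339:354].reshape(-1,3);print(np.nanmedian(P,0),np.nanstd(P[:,2]))
A=np.c_[P[:,:2]-P[:,:2].mean(0),np.ones(len(P))];print('tilt',np.linalg.lstsq(A,P[:,2],rcond=None)[0])
cv2.imwrite('pics/x2.png',cv2.resize(t['img'][190:260,120:210,::-1],(780,606)))
```

```text
14.85 [0.48031976 0.12404362 0.16956968]
s8 scale 9.667
(346, 222, 20) ellipse px [344.7 222.2] [16.6 17.3] world [ 0.4745 -0.1497  0.106 ] circle [ 0.4743 -0.1496] diam 49.3
(346, 222, 20) ellipse px [344.5 222.8] [14.1 15. ] world [ 0.4731 -0.1491  0.106 ] circle [ 0.4737 -0.1492] diam 42.6
[ 0.47512982 -0.15309345  0.10499298] 0.00952689294432916
 ** On entry to DLASCL parameter number  4 had an illegal value
 ** On entry to DLASCL parameter number  4 had an illegal valueTraceback (most recent call last):
  File "<stdin>", line 8, in <module>
    x, resids, rank, s = _umath_linalg.lstsq(a, b, rcond,
                         ~~~~~~~~~~~~~~~~~~~^^^^^^^^^^^^^
                                             signature=signature)
                                             ^^^^^^^^^^^^^^^^^^^^
    raise LinAlgError("SVD did not converge in Linear Least Squares")
numpy.linalg.LinAlgError: SVD did not converge in Linear Least Squares
```

View pics/s8_c.png

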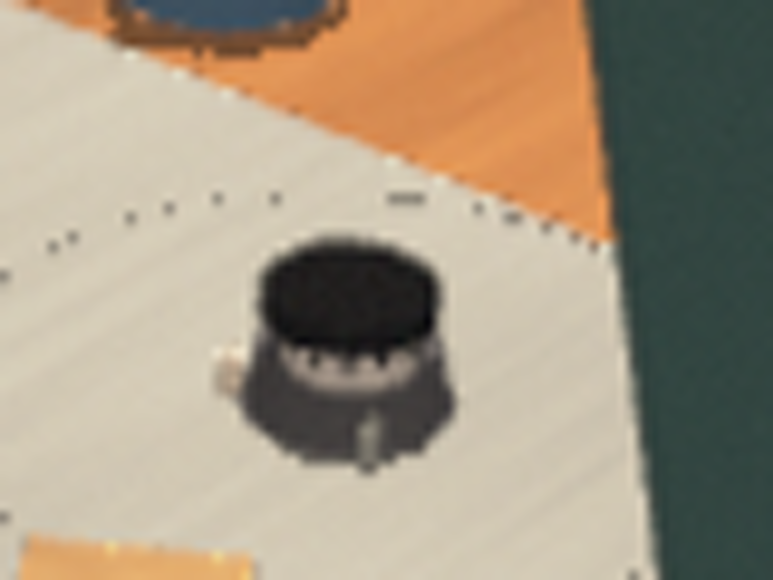

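```bash
cat >> h.py <<'E'
def plane(d,c,r,zlo,zhi):
    w=pts(d).reshape(-1,3); m=np.isfinite(w).all(1)&(np.hypot(w[:,0]-c[0],w[:,1]-c[1])<r)&(w[:,2]>zlo)&(w[:,2]<zhi)
    P=w[m]; A=np.c_[P[:,:2]-c,np.ones(len(P))]; s=np.linalg.lstsq(A,P[:,2],rcond=None)[0]
    res=P[:,2]-A@s; print('plane n',len(P),'slope deg',np.degrees(s[:2]).round(1),'z',s[2].round(4),'sd',res.std().round(4),'se deg',np.degrees(res.std()/np.sqrt(len(P))/(r/2)).round(2),'mean xy',P[:,:2].mean(0).round(4))
E
python3 - <<'E'
from h import *
t=load('t8');s=load('s8')
for d in(t,s): plane(d,np.array([.4755,-.1535]),.017,.09,.125)
V=cv2.cvtColor(t['img'],cv2.COLOR_RGB2HSV)[...,2]
print(V[211:234,334:358])
w=pts(t); m=((w[...,2]>.098)&(w[...,2]<.118)).astype(np.uint8); blob(t,m,(346,222,14),.106)
cv2.imwrite('pics/x2.png',cv2.resize(t['img'][190:260,120:210,::-1],(780,606)))
cv2.imwrite('pics/x3.png',cv2.resize(t['img'][202:242,326:366,::-1],(580,580)))
E
```

```text
plane n 124 slope deg [0.6 3.7] z 0.1054 sd 0.0025 se deg 1.53 mean xy [ 0.4756 -0.1534]
plane n 79 slope deg [-0.   0.6] z 0.1046 sd 0.0013 se deg 1.0 mean xy [ 0.4756 -0.1524]
[[166 167 168 168 166 170 171 171 169 165 164 162 162 163 166 169 169 169
  169 168 169 168 169 168]
 [166 166 167 165 163 169 175 169 157 146 136 134 135 140 149 157 163 167
  167 167 167 166 166 166]
 [164 165 165 162 154 155 160 150 129 110 100  96  98 104 115 129 143 155
  163 165 164 165 165 166]
 [163 164 165 159 142 128 124 113  96  81  75  75  76  80  86  98 113 131
  148 159 165 167 165 165]
 [164 166 165 156 130 100  85  77  69  61  61  60  61  63  70  80  89 103
  122 146 162 166 167 166]
 [164 165 160 143 110  75  60  59  56  55  54  55  54  55  57  64  71  83
  104 134 157 165 167 166]
 [166 164 150 124  87  58  52  55  56  55  57  55  55  55  55  57  61  72
   90 118 144 160 166 167]
 [166 160 141 102  65  54  54  57  56  56  56  55  57  56  54  54  57  64
   77  99 123 149 162 166]
 [164 153 126  85  57  52  57  58  57  56  56  56  54  56  55  55  56  60
   68  85 110 141 161 166]
 [157 139 105
[... 820 characters left out ...]
  57  55  55  55  58  55  54  53  53  52  58  77
  107 135 156 164 164 164]
 [164 155 135 111  93  78  64  56  53  52  53  50  51  51  54  58  75 103
  132 154 163 164 164 164]
 [164 162 151 136 117 101  83  69  63  58  55  54  58  65  77  89 107 130
  149 159 163 161 161 161]
 [163 164 162 154 144 130 114 105 100  97  93  94  98 107 118 132 143 153
  159 162 161 162 162 162]
 [163 164 164 163 160 155 147 144 144 141 142 140 142 146 151 157 160 163
  164 162 163 163 162 163]
 [164 165 164 165 164 163 162 161 161 162 161 162 162 162 163 163 164 163
  163 163 163 163 162 162]]
(346, 222, 14) ellipse px [345.4 222.3] [15.2 15.5] world [ 0.4744 -0.1516  0.106 ] circle [ 0.4745 -0.1516] diam 44.1
```

View pics/x3.png

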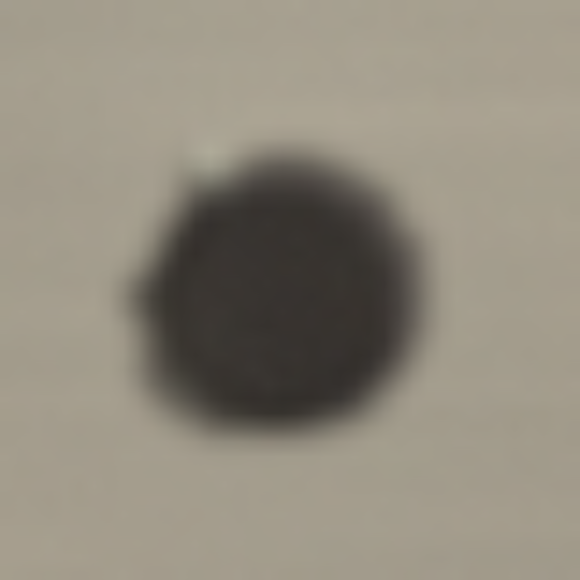

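View pics/x2.png

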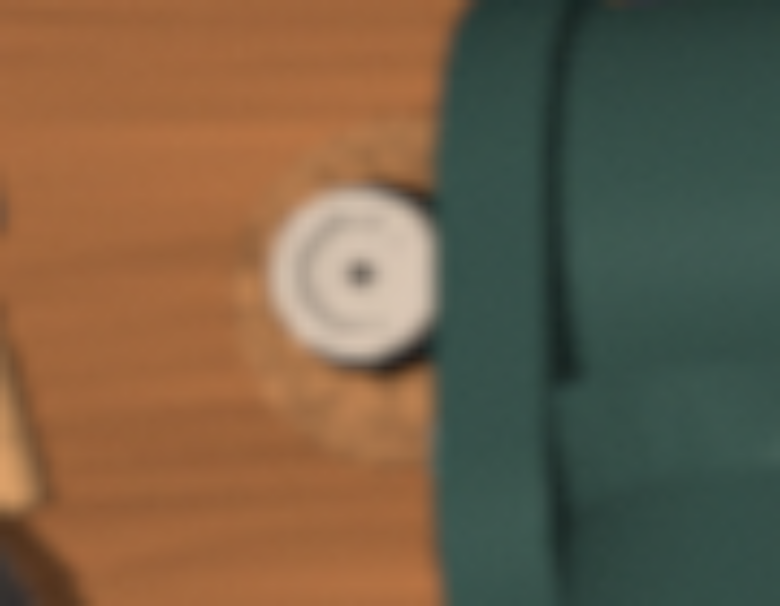

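{"fn": "apply_moves", "kwargs": {
  "deltas": [
    {"x": 0.035,"y": 0,"z": 0,"rx": 0,"ry": 0,"rz": 0},
    {"x": 0.07,"y": 0,"z": 0,"rx": 0,"ry": 0,"rz": 0},
    {"x": 0.105,"y": 0,"z": 0,"rx": 0,"ry": 0,"rz": 0},
    {"x": 0.14,"y": 0,"z": 0,"rx": 0,"ry": 0,"rz": 0},
    {"x": 0.175,"y": 0,"z": 0,"rx": 0,"ry": 0,"rz": 0}
  ]
}}

```text
time: 15.37
position: [0.4807, 0.2986, 0.1695]
tcp_rot: [0.0, 0.707, 0.707, 0.0]
contact_force: [0.6, 0.0, 0.5]
grip_width: 0.0686
```

{"fn": "apply_moves", "kwargs": {
  "deltas": [
    {"x": 0.035,"y": 0,"z": 0,"rx": 0,"ry": 0,"rz": 0},
    {"x": 0.072,"y": 0,"z": 0.02,"rx": 0,"ry": 0,"rz": 0},
    {"x": 0.072,"y": 0,"z": 0.05,"rx": 0,"ry": 0,"rz": 0},
    {"x": 0.072,"y": 0,"z": 0.06,"rx": 0,"ry": 0,"rz": 0},
    {"x": 0.072,"y": 0,"z": 0.06,"rx": 0,"ry": 0,"rz": 0}
  ]
}}

```text
time: 15.78
position: [0.4795, 0.368, 0.107]
tcp_rot: [-0.001, 0.707, 0.707, -0.002]
contact_force: [-0.1, -0.2, 0.7]
grip_width: 0.0685
```

Run:
```python
from h import *
t=load('t8'); print(ray(t,161.65,221.6,.042))
d=look('side','s9',(90,190,240,340)); o=ctrl.get_obs(); print(o['position'],o['tcp_rot'])
w=pts(d)
m=(w[...,2]>.06)&(w[...,2]<.12)&(abs(w[...,1]-.373)<.03)&(abs(w[...,0]-.48)<.06)
P=w[m]
for sgn in(-1,1):
    Q=P[(P[:,0]-.481)*sgn>0];print(np.percentile(Q[:,2],[0,2,5,10]).round(4))
```

```text
[0.48065755 0.37127365 0.042     ]
s9 scale 3.867
[0.48037556 0.36803396 0.10893816] [-2.27159404e-04  7.07549874e-01  7.06662262e-01 -1.25379879e-03]
[0.0884 0.0894 0.093  0.0954]
[0.0866 0.0893 0.0904 0.0918]
```

View pics/s9_c.png

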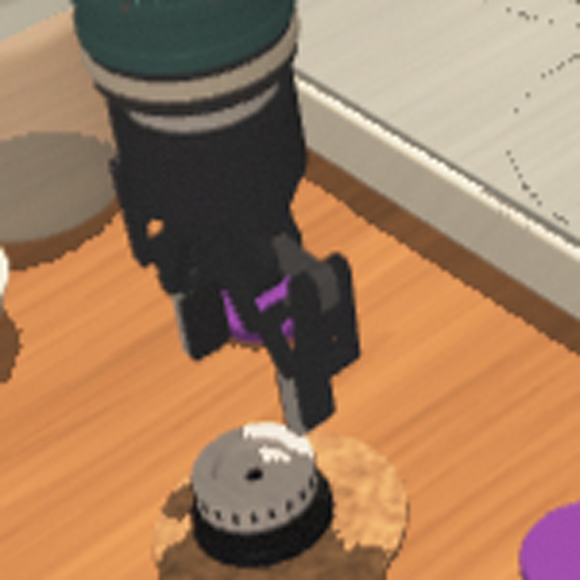

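{"fn": "apply_moves", "kwargs": {
  "deltas": [
    {"x": 0.002,"y": 0,"z": 0.02,"rx": 0,"ry": 0,"rz": 0},
    {"x": 0.002,"y": 0,"z": 0.04,"rx": 0,"ry": 0,"rz": 0},
    {"x": 0.002,"y": 0,"z": 0.05,"rx": 0,"ry": 0,"rz": 0},
    {"x": 0.002,"y": 0,"z": 0.05,"rx": 0,"ry": 0,"rz": 0},
    {"x": 0.002,"y": 0,"z": 0.05,"rx": 0,"ry": 0,"rz": 0}
  ]
}}

```text
time: 16.25
position: [0.4813, 0.3708, 0.0606]
tcp_rot: [0.0, 0.708, 0.707, 0.0]
contact_force: [0.7, 0.5, 0.5]
grip_width: 0.0682
```

{"fn": "apply_moves", "kwargs": {
  "deltas": [
    {"x": 0,"y": 0,"z": 0,"rx": 0,"ry": 0,"rz": 0},
    {"x": 0,"y": 0,"z": 0,"rx": 0,"ry": 0,"rz": 0}
  ]
}}

```text
time: 16.42
position: [0.4815, 0.3714, 0.0608]
tcp_rot: [0.0, 0.707, 0.707, 0.001]
contact_force: [0.1, -0.1, -0.3]
grip_width: 0.0684
```

{"fn": "apply_moves", "kwargs": {
  "deltas": [
    {"x": 0,"y": -0.0005,"z": 0.005,"rx": 0,"ry": 0,"rz": 0},
    {"x": 0,"y": -0.0005,"z": 0.0075,"rx": 0,"ry": 0,"rz": 0},
    {"x": 0,"y": -0.0005,"z": 0.0075,"rx": 0,"ry": 0,"rz": 0},
    {"x": 0,"y": -0.0005,"z": 0.0075,"rx": 0,"ry": 0,"rz": 0}
  ]
}}

```text
time: 16.75
position: [0.4801, 0.3713, 0.0518]
tcp_rot: [-0.0, 0.707, 0.707, -0.0]
contact_force: [0.4, 0.6, -0.0]
grip_width: 0.0682
```

{"fn": "apply_moves", "kwargs": {
  "deltas": [
    {"x": 0,"y": 0,"z": 0,"rx": 0,"ry": 0,"rz": 0},
    {"x": 0,"y": 0,"z": 0,"rx": 0,"ry": 0,"rz": 0}
  ]
}}

```text
time: 16.92
position: [0.4803, 0.3713, 0.052]
tcp_rot: [-0.0, 0.707, 0.707, -0.0]
contact_force: [0.0, 0.6, 0.1]
grip_width: 0.068
```

Raise 1.5 mm, then close.

{"fn": "apply_moves", "kwargs": {
  "deltas": [
    {"x": 0,"y": 0.0003,"z": -0.0015,"rx": 0,"ry": 0,"rz": 0},
    {"x": 0,"y": 0.0003,"z": -0.0015,"rx": 0,"ry": 0,"rz": 0}
  ]
}}

```text
time: 17.08
position: [0.4807, 0.3714, 0.0537]
tcp_rot: [0.0, 0.707, 0.707, 0.0]
contact_force: [-0.3, 0.1, -0.1]
grip_width: 0.0682
```

{"fn": "apply_moves", "kwargs": {
  "deltas": [
    {"x": 0,"y": 0,"z": 0,"rx": 0,"ry": 0,"rz": 0},
    {"x": 0,"y": 0,"z": 0,"rx": 0,"ry": 0,"rz": 0},
    {"x": 0,"y": 0,"z": 0,"rx": 0,"ry": 0,"rz": 0},
    {"x": 0,"y": 0,"z": 0,"rx": 0,"ry": 0,"rz": 0}
  ],
  "claw": 0.5,
  "newtons": 40
}}

```text
time: 17.42
position: [0.4807, 0.3714, 0.0541]
tcp_rot: [0.0, 0.707, 0.707, 0.0]
contact_force: [-1.6, -1.0, 9.1]
grip_width: 0.0542
```

{"fn": "apply_moves", "kwargs": {
  "deltas": [
    {"x": 0,"y": 0,"z": -0.01,"rx": 0,"ry": 0,"rz": 0},
    {"x": 0,"y": 0,"z": -0.03,"rx": 0,"ry": 0,"rz": 0},
    {"x": 0,"y": 0,"z": -0.06,"rx": 0,"ry": 0,"rz": 0},
    {"x": 0,"y": 0,"z": -0.09,"rx": 0,"ry": 0,"rz": 0},
    {"x": 0,"y": 0,"z": -0.11,"rx": 0,"ry": 0,"rz": 0}
  ]
}}

```text
time: 17.83
position: [0.4809, 0.3715, 0.1666]
tcp_rot: [0.0, 0.707, 0.707, 0.001]
contact_force: [0.5, 0.5, -0.8]
grip_width: 0.054
```

Run:
```python
from h import *
d=look('side','s10',(90,170,240,340)); o=ctrl.get_obs(); print(o['position'],o['grip_width'])
```

```text
s10 scale 3.412
[0.48188228 0.37211976 0.16968621] 0.054044478760365874
```

View pics/s10_c.png

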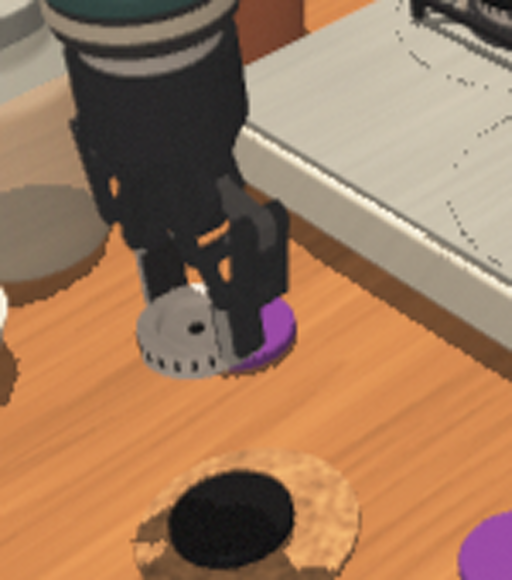

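{"fn": "apply_moves", "kwargs": {
  "deltas": [
    {"x": -0.03,"y": 0,"z": 0,"rx": 0,"ry": 0,"rz": 0},
    {"x": -0.065,"y": 0,"z": 0,"rx": 0,"ry": 0,"rz": 0},
    {"x": -0.1,"y": 0,"z": 0,"rx": 0,"ry": 0,"rz": 0},
    {"x": -0.135,"y": 0,"z": 0,"rx": 0,"ry": 0,"rz": 0},
    {"x": -0.17,"y": -0.002,"z": 0,"rx": 0,"ry": 0,"rz": 0}
  ]
}}

```text
time: 18.3
position: [0.4782, 0.1999, 0.1637]
tcp_rot: [0.0, 0.707, 0.707, 0.0]
contact_force: [-0.0, -0.1, -0.1]
grip_width: 0.0542
```

{"fn": "apply_moves", "kwargs": {
  "deltas": [
    {"x": -0.035,"y": 0,"z": 0,"rx": 0,"ry": 0,"rz": 0},
    {"x": -0.07,"y": 0,"z": 0,"rx": 0,"ry": 0,"rz": 0},
    {"x": -0.105,"y": 0,"z": 0,"rx": 0,"ry": 0,"rz": 0},
    {"x": -0.124,"y": -0.001,"z": 0.01,"rx": 0,"ry": 0,"rz": 0},
    {"x": -0.124,"y": -0.001,"z": 0.025,"rx": 0,"ry": 0,"rz": 0}
  ]
}}

```text
time: 18.72
position: [0.478, 0.0742, 0.1395]
tcp_rot: [0.001, 0.708, 0.706, 0.001]
contact_force: [0.0, 0.5, -0.8]
grip_width: 0.054
```

{"fn": "apply_moves", "kwargs": {
  "deltas": [
    {"x": 0,"y": 0,"z": 0,"rx": 0,"ry": 0,"rz": 0},
    {"x": 0,"y": 0,"z": 0,"rx": 0,"ry": 0,"rz": 0}
  ]
}}

```text
time: 18.88
position: [0.477, 0.0773, 0.1385]
tcp_rot: [-0.0, 0.707, 0.707, -0.0]
contact_force: [0.3, -0.4, -0.4]
grip_width: 0.0541
```

Run:
```python
from h import *
d=look('side','s11',(200,120,360,260)); o=ctrl.get_obs(); print(o['position'],o['grip_width'])
```

```text
s11 scale 4.143
[0.47741001 0.07765359 0.13893055] 0.05417250154812057
```

View pics/s11_c.png

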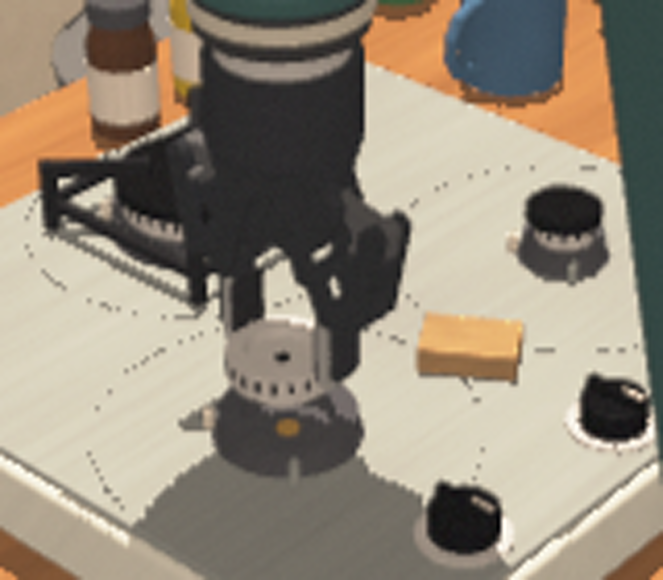

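{"fn": "apply_moves", "kwargs": {
  "deltas": [
    {"x": -0.0037,"y": 0.0005,"z": 0,"rx": 0,"ry": 0,"rz": 0},
    {"x": -0.0037,"y": 0.0005,"z": 0.012,"rx": 0,"ry": 0,"rz": 0},
    {"x": -0.0037,"y": 0.0005,"z": 0.022,"rx": 0,"ry": 0,"rz": 0},
    {"x": -0.0037,"y": 0.0005,"z": 0.023,"rx": 0,"ry": 0,"rz": 0},
    {"x": -0.0037,"y": 0.0005,"z": 0.023,"rx": 0,"ry": 0,"rz": 0}
  ]
}}

```text
time: 19.35
position: [0.4779, 0.0739, 0.1157]
tcp_rot: [-0.0, 0.707, 0.707, -0.0]
contact_force: [-0.1, 0.2, -0.4]
grip_width: 0.0536
```

{"fn": "apply_moves", "kwargs": {
  "deltas": [
    {"x": 0,"y": 0,"z": 0,"rx": 0,"ry": 0,"rz": 0}
  ]
}}

```text
time: 19.43
position: [0.4782, 0.0738, 0.1161]
tcp_rot: [0.0, 0.707, 0.707, 0.0]
contact_force: [-0.6, 0.1, -0.6]
grip_width: 0.0537
```

{"fn": "apply_moves", "kwargs": {
  "deltas": [
    {"x": 0,"y": 0,"z": 0.003,"rx": 0,"ry": 0,"rz": 0},
    {"x": 0,"y": 0,"z": 0.0045,"rx": 0,"ry": 0,"rz": 0},
    {"x": 0,"y": 0,"z": 0.0055,"rx": 0,"ry": 0,"rz": 0},
    {"x": 0,"y": 0,"z": 0.0055,"rx": 0,"ry": 0,"rz": 0}
  ]
}}

```text
time: 19.77
position: [0.478, 0.0736, 0.1102]
tcp_rot: [0.0, 0.707, 0.707, 0.0]
contact_force: [-1.1, 0.3, 2.4]
grip_width: 0.0541
```

{"fn": "apply_moves", "kwargs": {
  "deltas": [
    {"x": 0,"y": 0,"z": 0,"rx": 0,"ry": 0,"rz": 0},
    {"x": 0,"y": 0,"z": 0,"rx": 0,"ry": 0,"rz": 0},
    {"x": 0,"y": 0,"z": 0,"rx": 0,"ry": 0,"rz": 0},
    {"x": 0,"y": 0,"z": 0,"rx": 0,"ry": 0,"rz": 0}
  ],
  "claw": 0.85
}}

```text
time: 20.1
position: [0.4779, 0.0736, 0.1099]
tcp_rot: [-0.0, 0.707, 0.707, -0.0]
contact_force: [-0.6, -0.4, -0.6]
grip_width: 0.0723
```

{"fn": "apply_moves", "kwargs": {
  "deltas": [
    {"x": 0,"y": 0,"z": -0.015,"rx": 0,"ry": 0,"rz": 0},
    {"x": 0,"y": 0,"z": -0.035,"rx": 0,"ry": 0,"rz": 0},
    {"x": 0.03,"y": 0.001,"z": -0.04,"rx": 0,"ry": 0,"rz": 0},
    {"x": 0.065,"y": 0.002,"z": -0.04,"rx": 0,"ry": 0,"rz": 0},
    {"x": 0.1,"y": 0.002,"z": -0.04,"rx": 0,"ry": 0,"rz": 0}
  ]
}}

```text
time: 20.52
position: [0.4804, 0.1745, 0.1505]
tcp_rot: [0.0, 0.708, 0.706, 0.001]
contact_force: [0.5, -0.5, -0.7]
grip_width: 0.0725
```

{"fn": "apply_moves", "kwargs": {
  "deltas": [
    {"x": 0.035,"y": 0,"z": 0,"rx": 0,"ry": 0,"rz": 0},
    {"x": 0.07,"y": 0,"z": 0,"rx": 0,"ry": 0,"rz": 0},
    {"x": 0.105,"y": 0,"z": 0,"rx": 0,"ry": 0,"rz": 0},
    {"x": 0.105,"y": 0,"z": 0,"rx": 0,"ry": 0,"rz": 0},
    {"x": 0.105,"y": 0,"z": 0,"rx": 0,"ry": 0,"rz": 0}
  ],
  "claw": 1
}}

```text
time: 20.93
position: [0.4797, 0.28, 0.1496]
tcp_rot: [-0.0, 0.706, 0.708, -0.0]
contact_force: [-0.2, -0.3, 0.7]
grip_width: 0.0854
```

Run:
```python
from h import *
o=ctrl.get_obs(); print(o['time'],o['position'],o['grip_width'])
d=look('side','s12',(90,150,340,340)); t=look('top','t12',(120,170,300,280))
hsv=cv2.cvtColor(t['img'],cv2.COLOR_RGB2HSV);V=hsv[...,2];w=pts(t)
m=((w[...,2]>.09)&(w[...,2]<.115)).astype(np.uint8);blob(t,m,(264,222,16),.098)
plane(t,np.array([.478,.074]),.026,.085,.11);plane(d,np.array([.478,.074]),.026,.085,.11)
br=(V>110).astype(np.uint8);m2=np.zeros_like(br);cv2.circle(m2,(264,222),12,1,-1);blob(t,br*m2,(264,222,16),.098)
```

```text
20.9333 [0.47968704 0.2799953  0.14959215] 0.08537502214358338
s12 scale 3.053
t12 scale 4.333
(264, 222, 16) ellipse px [262.2 221.9] [19.4 19.8] world [0.4771 0.0756 0.098 ] circle [0.4772 0.0757] diam 56.4
plane n 278 slope deg [ 0.4 -1.7] z 0.0937 sd 0.0037 se deg 0.99 mean xy [0.4778 0.074 ]
plane n 267 slope deg [-0.8 -2.8] z 0.0939 sd 0.003 se deg 0.8 mean xy [0.4801 0.0728]
(264, 222, 16) ellipse px [262.4 222.1] [19.7 21.4] world [0.4767 0.0751 0.098 ] circle [0.4769 0.0762] diam 60.9
```

View pics/s12_c.png

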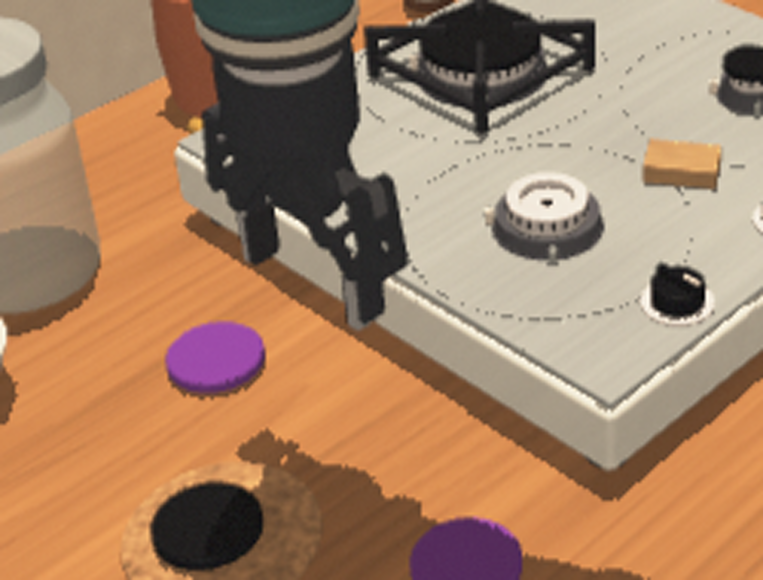

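View pics/t12_c.png

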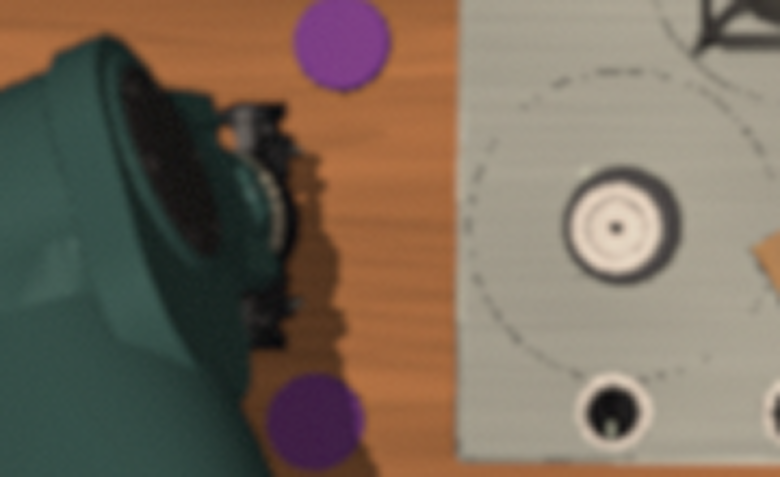

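Run:
```python
from h import *
t=load('t2'); print(ray(t,163.0,221.9,.018))
d=load('s12'); V=cv2.cvtColor(d['img'],cv2.COLOR_RGB2HSV); w=pts(d)
m=((V[...,2]<70)&(V[...,1]<110)).astype(np.uint8); blob(d,m,(158,322,28),.016)
mm=(m>0)&(w[...,2]>.015)&(w[...,2]<.03);P=w[290:345,125:185][mm[290:345,125:185]];print(len(P),P.min(0),P.max(0),P.mean(0))
# mat centre in top0
t=load('top0');h=cv2.cvtColor(t['img'],cv2.COLOR_RGB2HSV)
o=ctrl.get_obs();print(o['position'])
```

```text
Traceback (most recent call last):
  File "h.py", line 5, in load
    def load(name): return dict(np.load(f'pics/{name}.npz'))
                                ~~~~~~~^^^^^^^^^^^^^^^^^^^^
FileNotFoundError: [Errno 2] No such file or directory: 'pics/t2.npz'
```

Run:
```python
from h import *
t=load('top2'); print(ray(t,163.0,221.9,.018))
d=load('s12'); V=cv2.cvtColor(d['img'],cv2.COLOR_RGB2HSV); w=pts(d)
m=((V[...,2]<70)&(V[...,1]<110)).astype(np.uint8); blob(d,m,(158,322,28),.016)
mm=(m>0)&(w[...,2]>.015)&(w[...,2]<.03);P=w[290:345,125:185][mm[290:345,125:185]];print(len(P),P.min(0),P.max(0),P.mean(0))
```

```text
[0.48008253 0.37448381 0.018     ]
(158, 322, 28) ellipse px [157.5 322.3] [26.6 36.3] world [0.4773 0.3801 0.016 ] circle [0.4778 0.3787] diam 69.9
651 [0.4480982  0.34634931 0.01500601] [0.51262803 0.41026646 0.02081763] [0.47932301 0.37885751 0.01704229]
```

{"fn": "apply_moves", "kwargs": {
  "deltas": [
    {"x": 0.035,"y": 0,"z": 0,"rx": 0,"ry": 0,"rz": 0},
    {"x": 0.07,"y": 0,"z": 0,"rx": 0,"ry": 0,"rz": 0},
    {"x": 0.094,"y": 0,"z": 0.02,"rx": 0,"ry": 0,"rz": 0},
    {"x": 0.094,"y": 0,"z": 0.05,"rx": 0,"ry": 0,"rz": 0},
    {"x": 0.094,"y": 0,"z": 0.08,"rx": 0,"ry": 0,"rz": 0}
  ]
}}

```text
time: 21.45
position: [0.4807, 0.3728, 0.0695]
tcp_rot: [0.0, 0.707, 0.707, 0.001]
contact_force: [0.1, -0.9, -1.2]
grip_width: 0.0853
```

{"fn": "apply_moves", "kwargs": {
  "deltas": [
    {"x": 0,"y": 0,"z": 0.01,"rx": 0,"ry": 0,"rz": 0},
    {"x": 0,"y": 0,"z": 0.02,"rx": 0,"ry": 0,"rz": 0},
    {"x": 0,"y": 0,"z": 0.025,"rx": 0,"ry": 0,"rz": 0},
    {"x": 0,"y": 0,"z": 0.025,"rx": 0,"ry": 0,"rz": 0},
    {"x": 0,"y": 0,"z": 0.025,"rx": 0,"ry": 0,"rz": 0}
  ]
}}

```text
time: 21.87
position: [0.4808, 0.3725, 0.046]
tcp_rot: [0.0, 0.708, 0.707, 0.001]
contact_force: [0.3, 1.4, 0.2]
grip_width: 0.085
```

{"fn": "apply_moves", "kwargs": {
  "deltas": [
    {"x": 0,"y": 0,"z": 0,"rx": 0,"ry": 0,"rz": 0},
    {"x": 0,"y": 0,"z": 0,"rx": 0,"ry": 0,"rz": 0}
  ]
}}

```text
time: 22.03
position: [0.4806, 0.3728, 0.046]
tcp_rot: [0.0, 0.707, 0.707, 0.001]
contact_force: [0.0, 0.6, 0.5]
grip_width: 0.0854
```

Run:
```python
from h import *
look('side','s13',(90,220,240,350)); look('top','t13',(110,170,240,280));o=ctrl.get_obs(); print(o['position'],o['tcp_rot'])
```

```text
s13 scale 4.462
t13 scale 5.273
[0.48036291 0.37276389 0.04560421] [1.38612637e-04 7.07284073e-01 7.06929251e-01 5.05684491e-04]
```

View pics/s13_c.png

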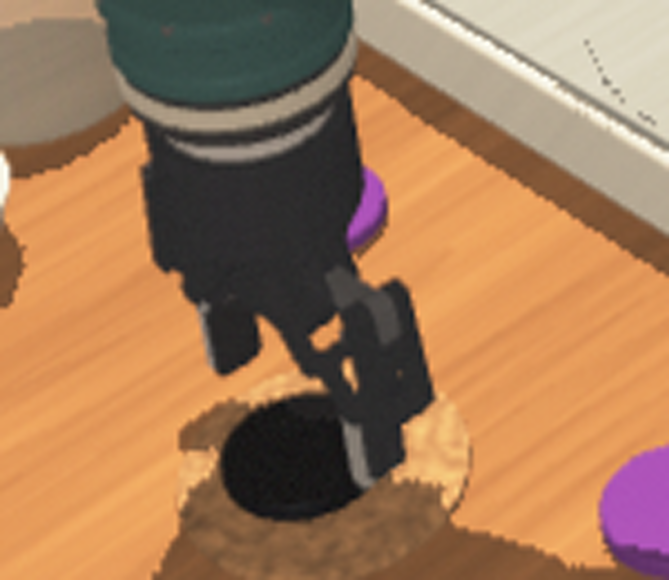

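View pics/t13_c.png

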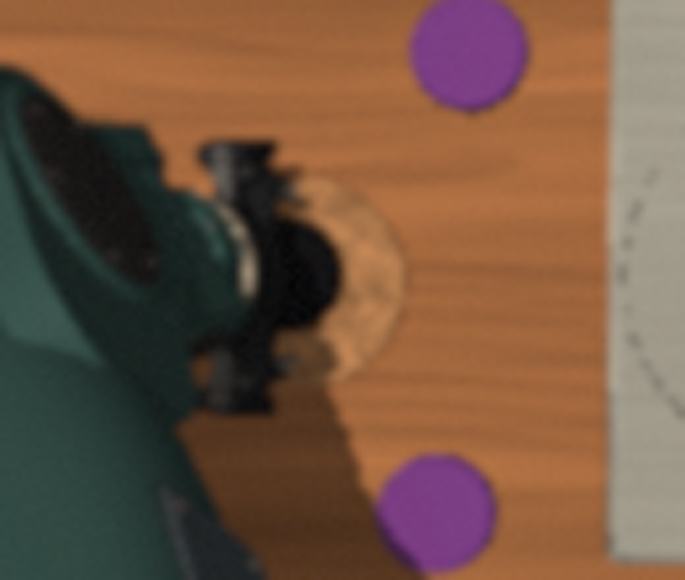

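{"fn": "apply_moves", "kwargs": {
  "deltas": [
    {"x": 0.0005,"y": -0.0005,"z": 0.008,"rx": 0,"ry": 0,"rz": 0},
    {"x": 0.0005,"y": -0.0005,"z": 0.014,"rx": 0,"ry": 0,"rz": 0},
    {"x": 0.0005,"y": -0.0005,"z": 0.016,"rx": 0,"ry": 0,"rz": 0},
    {"x": 0.0005,"y": -0.0005,"z": 0.016,"rx": 0,"ry": 0,"rz": 0},
    {"x": 0.0005,"y": -0.0005,"z": 0.016,"rx": 0,"ry": 0,"rz": 0}
  ],
  "claw": 0.92
}}

```text
time: 22.55
position: [0.4794, 0.373, 0.0286]
tcp_rot: [-0.0, 0.707, 0.707, -0.0]
contact_force: [-0.0, 0.3, -0.1]
grip_width: 0.0786
```

{"fn": "apply_moves", "kwargs": {
  "deltas": [
    {"x": 0,"y": 0,"z": 0,"rx": 0,"ry": 0,"rz": 0},
    {"x": 0,"y": 0,"z": 0,"rx": 0,"ry": 0,"rz": 0}
  ]
}}

```text
time: 22.72
position: [0.4797, 0.3731, 0.0291]
tcp_rot: [0.0, 0.707, 0.707, 0.0]
contact_force: [-0.4, -0.1, -0.3]
grip_width: 0.0784
```

{"fn": "apply_moves", "kwargs": {
  "deltas": [
    {"x": 0,"y": 0,"z": 0,"rx": 0,"ry": 0,"rz": 0},
    {"x": 0,"y": 0,"z": 0,"rx": 0,"ry": 0,"rz": 0},
    {"x": 0,"y": 0,"z": 0,"rx": 0,"ry": 0,"rz": 0},
    {"x": 0,"y": 0,"z": 0,"rx": 0,"ry": 0,"rz": 0}
  ],
  "claw": 0.6
}}

```text
time: 23.05
position: [0.4798, 0.3732, 0.0296]
tcp_rot: [0.0, 0.707, 0.707, 0.0]
contact_force: [-1.6, -2.2, 7.4]
grip_width: 0.0641
```

{"fn": "apply_moves", "kwargs": {
  "deltas": [
    {"x": 0,"y": 0,"z": -0.01,"rx": 0,"ry": 0,"rz": 0},
    {"x": 0,"y": 0,"z": -0.03,"rx": 0,"ry": 0,"rz": 0},
    {"x": 0,"y": 0,"z": -0.06,"rx": 0,"ry": 0,"rz": 0},
    {"x": 0,"y": 0,"z": -0.09,"rx": 0,"ry": 0,"rz": 0},
    {"x": 0,"y": 0,"z": -0.12,"rx": 0,"ry": 0,"rz": 0}
  ]
}}

```text
time: 23.47
position: [0.4792, 0.3729, 0.1508]
tcp_rot: [-0.0, 0.707, 0.707, -0.0]
contact_force: [0.6, 0.6, -0.8]
grip_width: 0.064
```

Run:
```python
from h import *
look('side','s14',(90,170,240,340));o=ctrl.get_obs(); print(o['position'],o['grip_width'])
```

```text
s14 scale 3.412
[0.48101584 0.3739794  0.15662342] 0.0639123639582435
```

View pics/s14_c.png

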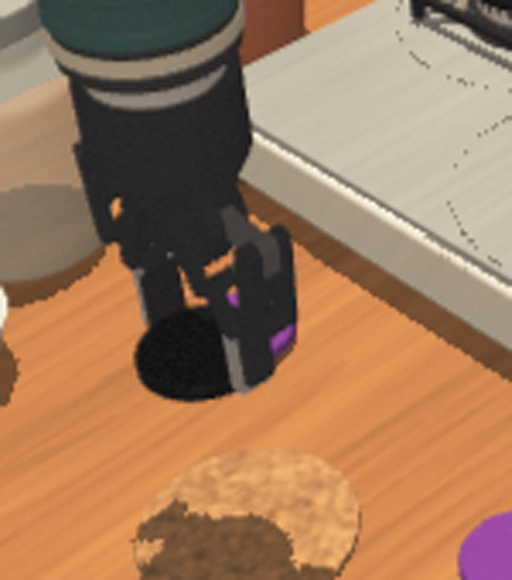

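{"fn": "apply_moves", "kwargs": {
  "deltas": [
    {"x": -0.03,"y": 0,"z": 0,"rx": 0,"ry": 0,"rz": 0},
    {"x": -0.065,"y": 0,"z": 0,"rx": 0,"ry": 0,"rz": 0},
    {"x": -0.1,"y": 0,"z": 0,"rx": 0,"ry": 0,"rz": 0},
    {"x": -0.135,"y": 0,"z": 0,"rx": 0,"ry": 0,"rz": 0},
    {"x": -0.17,"y": -0.002,"z": 0,"rx": 0,"ry": 0,"rz": 0}
  ]
}}

```text
time: 23.93
position: [0.4773, 0.2017, 0.1493]
tcp_rot: [0.0, 0.707, 0.707, 0.0]
contact_force: [0.6, -0.5, -1.7]
grip_width: 0.064
```

{"fn": "apply_moves", "kwargs": {
  "deltas": [
    {"x": -0.035,"y": 0,"z": 0,"rx": 0,"ry": 0,"rz": 0},
    {"x": -0.07,"y": 0,"z": 0,"rx": 0,"ry": 0,"rz": 0},
    {"x": -0.105,"y": 0,"z": 0,"rx": 0,"ry": 0,"rz": 0},
    {"x": -0.124,"y": 0,"z": 0,"rx": 0,"ry": 0,"rz": 0},
    {"x": -0.124,"y": 0,"z": 0,"rx": 0,"ry": 0,"rz": 0}
  ]
}}

```text
time: 24.35
position: [0.4773, 0.076, 0.1494]
tcp_rot: [0.0, 0.709, 0.706, -0.0]
contact_force: [-0.0, 0.9, -2.4]
grip_width: 0.0639
```

{"fn": "apply_moves", "kwargs": {
  "deltas": [
    {"x": 0,"y": 0,"z": 0,"rx": 0,"ry": 0,"rz": 0},
    {"x": 0,"y": 0,"z": 0,"rx": 0,"ry": 0,"rz": 0}
  ]
}}

```text
time: 24.52
position: [0.4774, 0.0794, 0.1492]
tcp_rot: [-0.0, 0.707, 0.707, 0.0]
contact_force: [0.4, -0.2, -3.0]
grip_width: 0.0638
```

Run:
```python
from h import *
look('side','s15',(200,120,360,260));o=ctrl.get_obs(); print(o['position'],o['grip_width'])
```

```text
s15 scale 4.143
[0.47741025 0.07977245 0.14907058] 0.06371898320306944
```

View pics/s15_c.png

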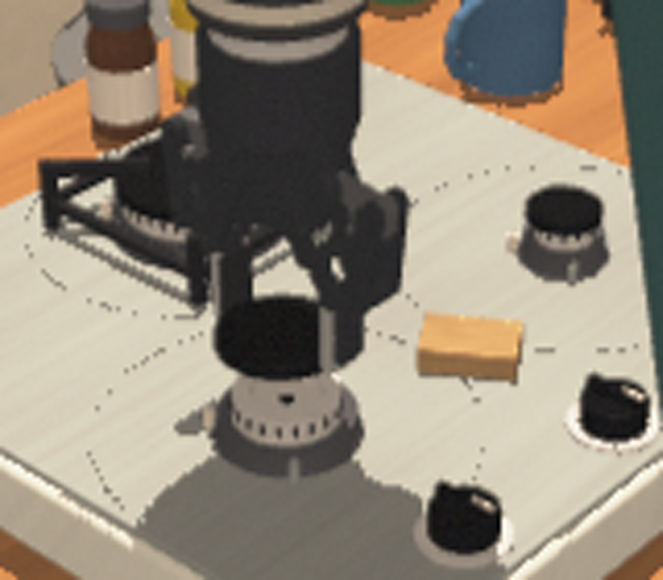

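{"fn": "apply_moves", "kwargs": {
  "deltas": [
    {"x": -0.0043,"y": 0,"z": 0,"rx": 0,"ry": 0,"rz": 0},
    {"x": -0.0043,"y": 0,"z": 0.012,"rx": 0,"ry": 0,"rz": 0},
    {"x": -0.0043,"y": 0,"z": 0.022,"rx": 0,"ry": 0,"rz": 0},
    {"x": -0.0043,"y": 0,"z": 0.025,"rx": 0,"ry": 0,"rz": 0},
    {"x": -0.0043,"y": 0,"z": 0.025,"rx": 0,"ry": 0,"rz": 0}
  ]
}}

```text
time: 24.98
position: [0.477, 0.0752, 0.1234]
tcp_rot: [-0.001, 0.707, 0.707, -0.0]
contact_force: [-0.4, 0.1, -0.9]
grip_width: 0.0643
```

{"fn": "apply_moves", "kwargs": {
  "deltas": [
    {"x": 0,"y": 0,"z": 0,"rx": 0,"ry": 0,"rz": 0},
    {"x": 0,"y": 0,"z": 0,"rx": 0,"ry": 0,"rz": 0}
  ]
}}

```text
time: 25.15
position: [0.4777, 0.075, 0.1244]
tcp_rot: [0.0, 0.707, 0.707, 0.0]
contact_force: [-0.3, -0.0, -1.3]
grip_width: 0.064
```

{"fn": "apply_moves", "kwargs": {
  "deltas": [
    {"x": 0.0003,"y": -0.0005,"z": 0.003,"rx": 0,"ry": 0,"rz": 0},
    {"x": 0.0003,"y": -0.0005,"z": 0.0055,"rx": 0,"ry": 0,"rz": 0},
    {"x": 0.0003,"y": -0.0005,"z": 0.0065,"rx": 0,"ry": 0,"rz": 0},
    {"x": 0.0003,"y": -0.0005,"z": 0.0065,"rx": 0,"ry": 0,"rz": 0},
    {"x": 0.0003,"y": -0.0005,"z": 0.0065,"rx": 0,"ry": 0,"rz": 0}
  ]
}}

```text
time: 25.57
position: [0.477, 0.0752, 0.1177]
tcp_rot: [0.0, 0.707, 0.707, 0.0]
contact_force: [-1.6, 1.5, 5.1]
grip_width: 0.0637
```

Light contact at the expected height. Release and back off.

{"fn": "apply_moves", "kwargs": {
  "deltas": [
    {"x": 0,"y": 0,"z": 0,"rx": 0,"ry": 0,"rz": 0},
    {"x": 0,"y": 0,"z": 0,"rx": 0,"ry": 0,"rz": 0},
    {"x": 0,"y": 0,"z": 0,"rx": 0,"ry": 0,"rz": 0},
    {"x": 0,"y": 0,"z": 0,"rx": 0,"ry": 0,"rz": 0}
  ],
  "claw": 1
}}

```text
time: 25.9
position: [0.4769, 0.0751, 0.1174]
tcp_rot: [0.0, 0.707, 0.707, -0.0]
contact_force: [0.2, 0.0, 0.8]
grip_width: 0.0855
```

{"fn": "apply_moves", "kwargs": {
  "deltas": [
    {"x": 0,"y": 0,"z": -0.015,"rx": 0,"ry": 0,"rz": 0},
    {"x": 0,"y": 0,"z": -0.04,"rx": 0,"ry": 0,"rz": 0},
    {"x": 0.03,"y": 0,"z": -0.05,"rx": 0,"ry": 0,"rz": 0},
    {"x": 0.065,"y": 0,"z": -0.05,"rx": 0,"ry": 0,"rz": 0},
    {"x": 0.1,"y": 0,"z": -0.05,"rx": 0,"ry": 0,"rz": 0}
  ]
}}

```text
time: 26.32
position: [0.4774, 0.1761, 0.1683]
tcp_rot: [0.0, 0.708, 0.706, 0.001]
contact_force: [0.5, -0.8, -0.5]
grip_width: 0.0856
```

{"fn": "apply_moves", "kwargs": {
  "deltas": [
    {"x": 0.035,"y": 0,"z": 0,"rx": 0,"ry": 0,"rz": 0},
    {"x": 0.07,"y": 0,"z": 0,"rx": 0,"ry": 0,"rz": 0},
    {"x": 0.105,"y": 0,"z": 0,"rx": 0,"ry": 0,"rz": 0},
    {"x": 0.105,"y": 0,"z": 0,"rx": 0,"ry": 0,"rz": 0},
    {"x": 0.105,"y": 0,"z": 0,"rx": 0,"ry": 0,"rz": 0}
  ]
}}

```text
time: 26.73
position: [0.4767, 0.2815, 0.1671]
tcp_rot: [-0.0, 0.706, 0.708, -0.0]
contact_force: [-0.3, 1.0, -0.6]
grip_width: 0.0858
```

Run:
```python
from h import *
o=ctrl.get_obs(); print(o['time'],o['position'],o['contact_force'])
d=look('side','s16',(220,130,380,260)); t=look('top','t16',(220,170,400,280)); w=pts(t)
for c,r,roi,rr in(((.477,.0755),.028,(263,222,18),'L'),((.4755,-.1535),.018,(346,222,14),'S')):
    print(rr); plane(t,np.array(c),r,.095,.12); plane(d,np.array(c),r,.095,.12)
    m=((w[...,2]>.098)&(w[...,2]<.12)).astype(np.uint8); blob(t,m,roi,.106)
```

```text
26.7333 [0.47670941 0.28149045 0.16705763] [-0.26624319  0.95669743 -0.57859827]
s16 scale 4.462
t16 scale 4.333
L
plane n 332 slope deg [ 0.1 -0.2] z 0.1049 sd 0.0025 se deg 0.55 mean xy [0.477  0.0756]
plane n 318 slope deg [-0.1 -0.3] z 0.1046 sd 0.0011 se deg 0.26 mean xy [0.4764 0.0762]
(263, 222, 18) ellipse px [262.1 222.3] [23.1 23.3] world [0.4758 0.0753 0.106 ] circle [0.4759 0.0754] diam 65.9
S
plane n 137 slope deg [-1.5  2. ] z 0.1054 sd 0.0025 se deg 1.36 mean xy [ 0.4757 -0.1534]
plane n 82 slope deg [-0.7  1.4] z 0.1045 sd 0.0011 se deg 0.76 mean xy [ 0.4748 -0.1519]
(346, 222, 14) ellipse px [345.5 222.3] [15.2 15.5] world [ 0.4744 -0.1517  0.106 ] circle [ 0.4745 -0.1516] diam 44.1
```

View pics/s16_c.png

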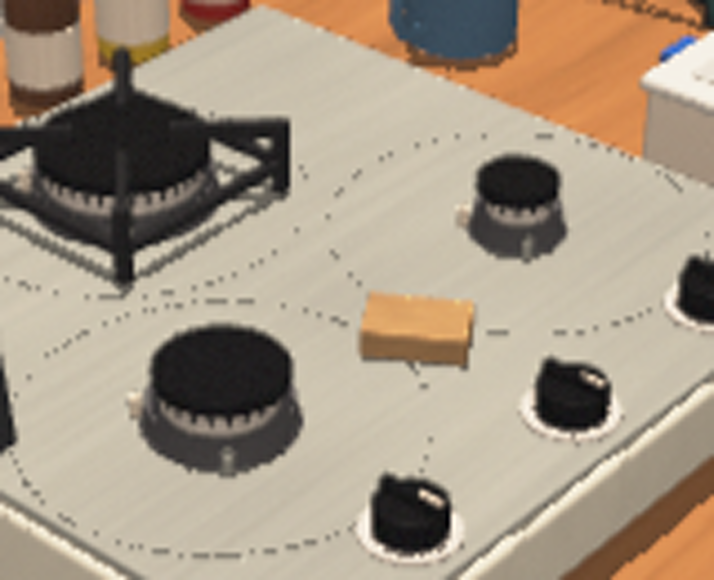

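View pics/t16_c.png

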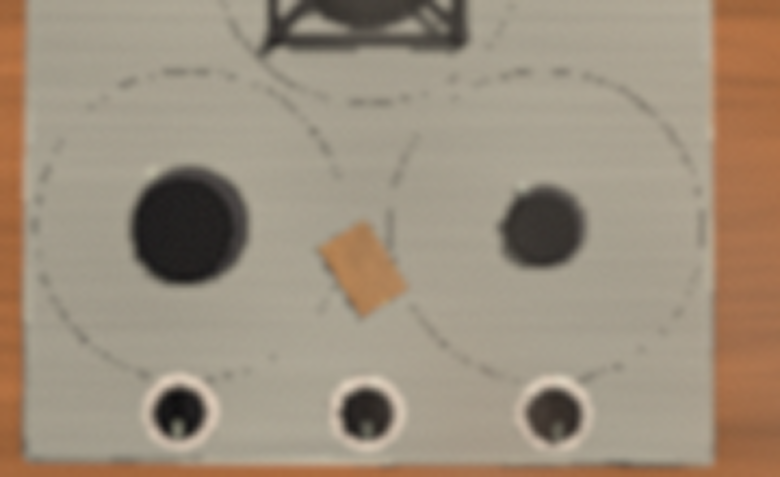

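```bash
python3 -c "
from plant import ctrl
print(ctrl.close_job())"
```

```text
the job is handed in; nothing more can be done
None
```

I took the stack apart and rebuilt both open burners, then handed the job in at about 27 s of the 115 s allowed. `close_job()` gives no verdict, so these are my own last checks:

| Check | Small burner | Large burner |
|---|---|---|
| Ring to cup centre (limit 7 mm) | about 0.5 mm | about 2 mm |
| Cap to ring centre (limit 7 mm) | about 2.4 mm | about 1.2 mm |
| Cap top height (nominal 106 mm) | 104.5 to 105.4 mm | 104.6 to 104.9 mm |
| Cap tilt (limit 4°) | 1.6° side camera, 2.5° top camera | within 0.3° |

**Robot clear:** the gripper is open and well away from both burners. I left the purple discs alone.

**What went wrong:** I first gripped the small ring too low, and the fingertips pressed on the small cup's rim. The wrist force read about 61 N at that moment, under the 120 N wrist limit. That contact was through the fingertips, not the arm or gripper body. I backed off and let the ring drop the last 6 mm into its hole; pictures afterwards showed it seated.

**Disagreements and weak spots:**
- The two cameras differ by about 4 mm in y, so I worked in differences within the top view.
- The small cap's tilt reading is noisy, with an error of about 1.4° from the top camera and 0.8° from the side one.
- The rings' own tilt was only judged by eye. The depth fit on the large ring was upset by its recess, and I took none on the small one.

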